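# Seat the vat controller's plug-in board with its ejector levers

### The arm

A 6-joint arm with a two-finger parallel gripper is mounted at the origin on the work surface. World frame = base frame: x ahead of the robot, y to its left, z up, the work surface at z = 0. Lengths are in mm, angles in rad, forces in N, time in s.
With the tool pointing down it reaches from about 350 to 850 mm from the base axis. Payload 8.1 kg.
Tool frame: the origin (TCP) lies at the very end of the fingers, on their centre line; the grasp point (between the pads) lies 19 mm behind it; x points along the fingers, y is the direction in which the jaws open and shut, and the axes are right-handed (so a half turn about x gives the same grasp; the last joint's range is limited). The gripper opens to 85 mm and grips with 20 to 120 N. Pads are 22 mm wide; open, the fingers measure 114 mm over their backs; the gripper's body (76 mm by 85 mm) begins 54 mm behind the grasp point. The pads swing forward as they close: fully open they stand 13 mm farther back than shut.
Start: joints at [1.015, 0.13, 1.488, -0, 1.523, -0.085], TCP at [272.14, 534.738, 231.292] pointing down, gripper open.
Joint ranges: [-2.96, 2.96], [-0.89, 2.26], [0.02, 2.5], [-1.34, 4.48], [0, 2.73], [-2.66, 2.66]. Speed limits (rad/s): [2.39, 2.39, 2.79, 3.14, 3.14, 3.14].

### API

Orientations are given as a 3x3 rotation matrix whose columns are the frame's x, y, z axes.
In Python, from station import manip, vision gives the robot as it stands.
- The arm moves only by the shell command python3 -m pendant 'ROWS' [OPENING] [FORCE]. ROWS is JSON, a list of rows, each an object with "dp": the shift along the tool's x, y, z in m, a list of three; "angular": the turn, a rotation vector about the tool's x, y, z in degrees, a list of three. A call has 1 to 10 rows; each row shifts and turns the commanded pose from where the row before left it, along the tool's axes as they then stand; what a row does not reach is not made up. A row lasts 1/8 s, in which the tool goes at most 62.5 mm and 10.7 degrees, less where a joint would pass 70% of its speed; a pose out of reach is approached as far as the arm can. A call is refused whole if a number of a shift passes 0.0625 or a number of a turn 10.7, either way. A call with a gripper value outside its range is refused whole. OPENING is the closure, from -1 (fully open) to 1 (shut), set as the call begins (- or left out, the last holds). The fingers move at their own pace and stop on an object; FORCE is the grip in N (left out, the last holds). Time passes only in rows, so rows that do not move let the fingers close. It gives the time, the measured TCP pose, the force and the opening at its end, in the units of the state.
- manip.read_state(): the state, without advancing time (a new reading comes with each control period).
- vision.snapshot(name): name is "scene" or "top" or "wrist"; returns the picture (420x560x3 uint8, blue, green, red); there is no depth.
- vision.get_calibration(name): a dict with "camera_matrix" (3x3 intrinsics, pixels), "R" (3x3) and "t" (3): a world point X has camera coordinates R X + t; the wrist camera has in their place "tool_from_camera" (4x4, takes a point from camera to tool coordinates, whose origin is the TCP and whose axes are the tool frame's). Camera axes: x right, y down, z forward; pixel columns grow to the right and rows downward; lengths in mm; the calibration is good to about 2 mm. The wrist camera is an equidistant fisheye: a pixel r from the principal point sees the ray r / f radians off the axis. A picture is of the moment at which its call begins: read the wrist's pose just before it. get_calibration takes no time and is no camera call.
- manip.sign_off(): hands the job in, once; it reports no verdict.
Trained networks look in the newest picture that a camera, given by its name, has taken for a name from the list of things; names that differ only in an ending like _2 or _b are one class to them, and where a whole thing is asked for, a point or a joint stands for the part that bears it (a point fixed in the world has none). Each returns a list of dicts, best first, with "score" (0 to 1); they miss things now and then, are a little off and sometimes report something else, mostly with a low value. They report only what shows in the picture. A call takes as long as a camera call. They do not tell look-alikes from the thing itself.
- vision.search_frame(query, camera): "point" ([column, row] in pixels, amid what is visible of it).
- vision.regions_of(query, camera): "mask" (420x560 bool, what is visible of it) and "point" ([column, row] in pixels, amid what is visible of it).
- vision.place_of(query, camera): "point" ([column, row] in pixels: a listed point, or the origin of a listed thing).
The state is a dict: "t": time; "joint_pos": joint angles; "qd": joint speeds; "tau": joint torques, N m; "tcp_pos": TCP position; "ee_rot": TCP orientation; "ft_force": force on the tool from outside, world axes, zero at the start; "wrist_torque": the same for the moment, N m; "width": finger opening in mm.
Only numpy, scipy, OpenCV 4.12 (cv2) and the standard library are available. Lean on these libraries where they do the work, as an engineer would, in place of code of your own. Each camera call takes 0.05 s, during which the arm holds its last target.

### The job

Take the spare green board out of its grey stand and lower it upright into the slot of the control chassis, between the two open blue levers, and let go of it there before moving any lever. Then swing both blue levers inward, first until both are hooked over the board's ears and then one after the other, so that they alone drive the board fully and firmly home in its connector: do not push on the board yourself, and go gently on the levers, stopping when you feel the board bottom out. Leave everything else on the table where it is.

Things in the scene. Friction and masses are not known exactly. Their poses are not given: they have to be found in the camera images.
- board_center (a point): Centre of the spare green board (loose, 0.2-0.32 kg, upright in its stand): 8 mm thick (its x), 96 long (its y), 85 tall (its z). The point is 42.5 mm above its bottom edge. Lowest 26 mm: brass tongue 92 mm long. At each end a white ear 7 mm high, 17 mm long (130 over the ears), its underside 35 mm above the bottom edge. Same either way round. Grip across the thickness, middle of the upper half.
- board_foot_a (a point): Point on the board's bottom edge, 38 mm from its middle towards the board's +y.
- board_foot_b (a point): Point on the board's bottom edge, 38 mm from its middle towards the board's -y.
- stand: Grey stand, fixed, 60 x 112 x 26 mm, holding the spare board in a slot 11 mm wide, 98 mm long along its y, whose floor is 6 mm above its underside. Origin: centre of the underside. The slot is open upward.
- rack: Control chassis, fixed: grey base 155 x 230 x 10 mm, blocks up to 50 mm high on its +x side. Origin: underside, below the slot's middle. The slot runs along its y: black guide posts 78 mm high (flared to 90) at y = +/-36 to 47 mm leave 11 mm for the board's thickness. Lever pivots: y = +78 (left) and -78 mm (right), 49 mm up.
- connector: White connector, fixed under the slot, same yaw as the chassis. Origin: centre of its underside, 10 mm above the chassis underside. Trough 11 mm wide, 96 long, its rim 34 mm above the origin. The bed on which a fully home board stands lies deep inside, 9 to 16.5 mm above the origin, different each time and not given: feel for it. Two brass pads stand 6 mm above the bed and yield at about 7 N each.
- lever_left (a joint): Angle (rad) of the blue lever at the chassis' +y end: 0 = handle upright, positive = outward; 0.80-0.92 at the start; stays where left. The inserted board's ears rest on the open levers' toes, 7 to 17 mm above home. Swung in, it lets the board down; below 0.4 its hook is over the ear, then drives it down (3 to 7 N at the bulb) to the bed, met between -0.3 and 0.15, where force rises 2 N per mm.
- lever_right (a joint): The same for the blue lever at the chassis' -y end; positive = swung outward. The inserted board's bottom edge rests 33 to 36 mm above the chassis underside on the open levers. Hook both levers over the ears (0.36 rad) before driving either home, or the board tips up. Drive each home with 12 to 16 N at the bulb; more than 23 N damages it, less may leave the board short of its bed.
- left_bulb (a point): Centre of the round bulb (13 mm diameter, 18 mm long along the chassis' x) at the handle end of the left lever, 75 mm from its pivot. Push it inward on its outer side.
- right_bulb (a point): The same for the right lever.
- old_board: Red old board of the same size lying flat on the table; leave it. Origin: middle of its bottom edge.
- mould_a: White cheese mould, open cup 90 mm wide, 100 mm high; leave it. Origin: centre of its underside.
- mould_b: White cheese mould, open cup 90 mm wide, 70 mm high; leave it. Origin: centre of its underside.
- spray: Blue bottle, 64 mm wide, 170 mm high; leave it. Origin: centre of its underside.
- driver: Screwdriver lying on the right of the table; leave it.
- cheese: Pale cheese, 100 mm wide, 35 mm high; leave it. Origin: centre of its underside.
- screw_tray: Orange open tray, 90 x 120 x 25 mm; leave it. Origin: centre of its underside.
Not all that is in view belongs to the job. There is more than one size of the part that bears board_center; the job needs the larger.

How it is judged:
By the outcome, as a careful person would: the job done as asked, in the order asked, and still so for the second after the job is handed in, with the robot touching nothing.
It also fails if it takes over 72 s, if anything falls off the work surface, if the arm or the gripper's body presses on something with over 40 N, if the wrist force passes 120 N, or if a joint passes its speed limit or range.

## Working session

There is one attempt and no reset: what is moved stays moved. The work goes in short steps, Python scripts to look and compute and a shell command to move; the robot and the scene stay as the last step left them, time stands still between calls to the robot, and variables do not carry over. Pictures are saved under pics/ and viewed, and the job is handed in when it is done.

```bash
ls -la; mkdir -p pics; python3 - <<'E'
from station import manip, vision
import cv2, numpy as np
s=manip.read_state(); print({k:np.round(v,3).tolist() for k,v in s.items()})
for n in ["scene","top","wrist"]:
    cv2.imwrite(f"pics/{n}0.png",vision.snapshot(n))
    c=vision.get_calibration(n); print(n,{k:np.round(v,3).tolist() if not isinstance(v,str) else v for k,v in c.items()})
E
```

```text
total 12
drwxr-xr-x  3 agent agent 4096 Dec  6 18:55 .
drwxr-xr-x 23 root  root  4096 Dec  6 18:55 ..
drwxr-xr-x  2 agent agent 4096 Dec  6 18:55 pics
{'t': 0.0, 'joint_pos': [1.015, 0.131, 1.489, 0.0, 1.523, -0.085], 'qd': [-0.001, 0.001, -0.001, -0.002, -0.0, 0.0], 'tau': [0.001, -56.937, -50.056, 0.0, 0.014, -0.0], 'tcp_pos': [271.827, 534.292, 230.254], 'ee_rot': [[-0.001, 0.454, 0.891], [-0.002, 0.891, -0.454], [-1.0, -0.002, -0.0]], 'ft_force': [-0.328, -0.208, 0.644], 'wrist_torque': [-0.007, 0.016, -0.008], 'width': 85.434}
scene {'camera_matrix': [[392.622, 0.0, 277.213], [0.0, 392.622, 211.451], [0.0, 0.0, 1.0]], 'R': [[-0.238, 0.971, 0.003], [0.796, 0.197, -0.573], [-0.557, -0.134, -0.82]], 't': [163.846, -426.179, 1418.186]}
top {'camera_matrix': [[507.434, 0.0, 276.602], [0.0, 507.434, 207.518], [0.0, 0.0, 1.0]], 'R': [[0.013, -1.0, 0.014], [-0.984, -0.015, -0.176], [0.177, -0.011, -0.984]], 't': [-21.521, 613.283, 1345.928]}
wrist {'camera_matrix': [[325.192, 0.0, 281.234], [0.0, 325.192, 208.904], [0.0, 0.0, 1.0]], 'tool_from_camera': [[-0.001, -0.27, 0.963, -143.128], [1.0, 0.0, 0.001, 0.374], [-0.0, 0.963, 0.27, -67.446], [0.0, 0.0, 0.0, 1.0]]}
```

View pics/scene0.png

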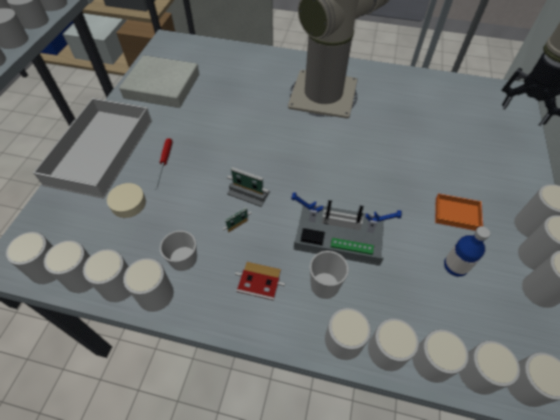

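View pics/top0.png

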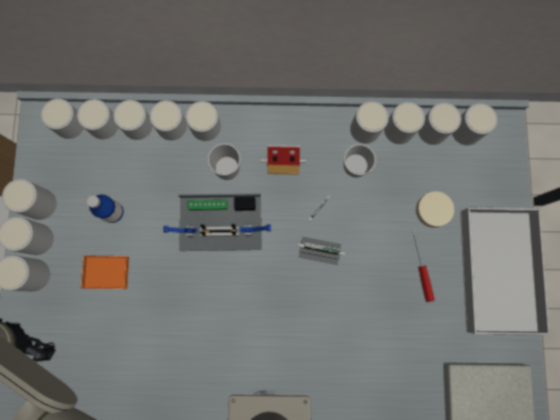

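View pics/wrist0.png

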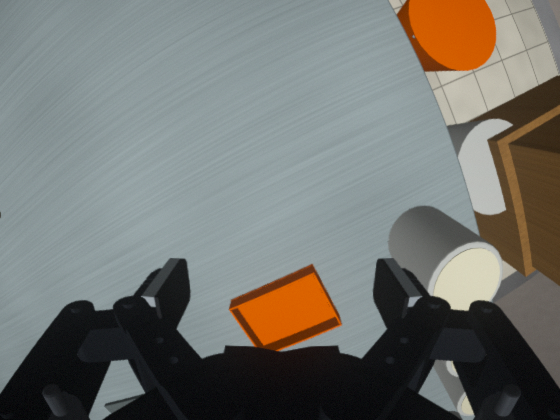

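```bash
cat > h.py <<'E'
from station import manip, vision
import cv2, numpy as np
def ray(cam,px,state=None):
    c=vision.get_calibration(cam);K=np.array(c["camera_matrix"])
    if cam!="wrist":
        R=np.array(c["R"]);t=np.array(c["t"])
        d=R.T@np.linalg.solve(K,[px[0],px[1],1.0]);o=-R.T@t
    else:
        u=(np.array(px)-K[:2,2])/K[0,0];r=np.linalg.norm(u)
        d=np.array([0,0,1.0]) if r<1e-9 else np.array([u[0]/r*np.sin(r),u[1]/r*np.sin(r),np.cos(r)])
        T=np.array(c["tool_from_camera"]);Rt=np.array(state["ee_rot"]);p=np.array(state["tcp_pos"])
        o=Rt@T[:3,3]+p;d=Rt@T[:3,:3]@d
    return o,d/np.linalg.norm(d)
def onz(r,z):
    o,d=r;return o+d*(z-o[2])/d[2]
def tri(rs):
    A=np.zeros((3,3));b=np.zeros(3)
    for o,d in rs:
        P=np.eye(3)-np.outer(d,d);A+=P;b+=P@o
    x=np.linalg.solve(A,b)
    return x,[round(float(np.linalg.norm((np.eye(3)-np.outer(d,d))@(x-o))),1) for o,d in rs]
def proj(cam,X,state=None):
    c=vision.get_calibration(cam);K=np.array(c["camera_matrix"])
    if cam!="wrist":
        q=np.array(c["R"])@X+np.array(c["t"]);q=K@q;return q[:2]/q[2]
    T=np.linalg.inv(np.array(c["tool_from_camera"]));Rt=np.array(state["ee_rot"]);p=np.array(state["tcp_pos"])
    x=T[:3,:3]@(Rt.T@(np.array(X)-p))+T[:3,3]
    th=np.arctan2(np.hypot(x[0],x[1]),x[2]);u=x[:2]/np.hypot(x[0],x[1])*th
    return u*K[0,0]+K[:2,2]
E
python3 - <<'E'
from h import *
for cam in ["top","scene"]:
    vision.snapshot(cam)
    for q in ["board_center","board_foot_a","board_foot_b","stand","rack","connector","left_bulb","right_bulb"]:
        for r in vision.place_of(q,cam)[:3]:
            print(cam,q,round(r["score"],2),np.round(r["point"],1),end=" ")
        print()
E
```

```text
top board_center 0.83 [319.9 249.5] top board_center 0.5 [318.5 207.2] 
top board_foot_a 0.83 [331.3 252.1] top board_foot_a 0.68 [305.  247.3] top board_foot_a 0.52 [329.1 203.2] 
top board_foot_b 0.83 [331.3 252.1] top board_foot_b 0.68 [305.  247.3] top board_foot_b 0.52 [329.1 203.2] 
top stand 0.61 [320.5 252.5] 
top rack 0.83 [222.4 236.3] top rack 0.21 [282.5 172.2] 
top connector 0.56 [214.9 233.1] 
top left_bulb 0.46 [164.2 229.2] 
top right_bulb 0.49 [267.6 227.4] 
scene board_center 0.66 [249.  178.9] scene board_center 0.64 [235.8 220.5] scene board_center 0.23 [163.7 168. ] 
scene board_foot_a 0.91 [236. 190.] scene board_foot_a 0.82 [263.4 195. ] scene board_foot_a 0.77 [248.9 220.2] 
scene board_foot_b 0.91 [236. 190.] scene board_foot_b 0.82 [263.4 195. ] scene board_foot_b 0.77 [248.9 220.2] 
scene stand 0.88 [247.5 193.5] 
scene rack 0.86 [337.8 224.4] 
scene connector 0.87 [341.6 223.8] scene connector 0.49 [340.7 227.1] 
scene left_bulb 0.71 [397.3 215. ] scene left_bulb 0.6 [324.4 286.6] 
scene right_bulb 0.52 [294.1 198.4]
```

```bash
python3 - <<'E'
from h import *
P=lambda a,b:tri([ray("top",a),ray("scene",b)])
for n,a,b in [("bc",(319.9,249.5),(249,178.9)),("small",(318.5,207.2),(235.8,220.5)),("foot-",(331.3,252.1),(236,190)),("foot+",(305,247.3),(263.4,195)),("stand",(320.5,252.5),(247.5,193.5)),("rack",(222.4,236.3),(337.8,224.4)),("conn",(214.9,233.1),(341.6,223.8)),("lb",(164.2,229.2),(397.3,215)),("rb",(267.6,227.4),(294.1,198.4))]:
    x,e=P(a,b);print(n,np.round(x,1),e)
E
```

```text
bc [ 498.1 -129.9   63.6] [1.3, 1.3]
small [ 620.8 -131.5   30.3] [0.7, 0.7]
foot- [ 4.98e+02 -1.71e+02 -2.00e-01] [1.3, 1.3]
foot+ [507.9 -89.9  14.5] [4.4, 4.4]
stand [ 496.6 -138.9   -8.5] [1.1, 1.1]
rack [539.3 140.  -10.6] [0.4, 0.4]
conn [546.3 154.6   7.6] [5.5, 5.5]
lb [543.6 282.8  92.2] [2.7, 2.7]
rb [553.   11.8  88.5] [0.7, 0.7]
```

```bash
cat >> h.py <<'E'
from scipy.spatial.transform import Rotation as Ro
def down(yaw):  # tool x down, tool y at angle yaw (rad) from world x
    y=np.array([np.cos(yaw),np.sin(yaw),0]);x=np.array([0,0,-1.]);return np.column_stack([x,y,np.cross(x,y)])
def plan(target,Rt,n,start=None):
    s=manip.read_state();p=np.array(s["tcp_pos"]);R=np.array(s["ee_rot"])
    if start is not None:p,R=start
    target=np.array(target,float)
    rv=Ro.from_matrix(R.T@Rt).as_rotvec()
    print("total world shift",np.round(target-p,1),"turn deg",np.round(np.degrees(rv),2))
    for i in range(n):
        g=p+(target-p)/(n-i);rr=Ro.from_matrix(R.T@Rt).as_rotvec()/(n-i)
        d=np.round(R.T@(g-p)/1000,4);a=np.round(np.degrees(rr),1)
        print('{"dp":%s,"angular":%s}'%(d.tolist(),a.tolist()),end=",\n" if i<n-1 else "\n")
        p=p+R@d*1000;R=R@Ro.from_rotvec(np.radians(a)).as_matrix()
E
python3 - <<'E'
from h import *
plan([540,146,240],down(0.0),9)
E
```

```text
total world shift [ 267.8 -388.7    8.7] turn deg [63.02 -0.   -0.  ]
{"dp":[-0.001, -0.025, 0.0461],"angular":[7.0, -0.0, -0.0]},
{"dp":[-0.001, -0.0192, 0.0488],"angular":[7.0, -0.0, -0.0]},
{"dp":[-0.001, -0.0131, 0.0508],"angular":[7.0, -0.0, -0.0]},
{"dp":[-0.0009, -0.0068, 0.052],"angular":[7.0, -0.0, -0.0]},
{"dp":[-0.001, -0.0004, 0.0525],"angular":[7.0, -0.0, -0.0]},
{"dp":[-0.0009, 0.006, 0.0521],"angular":[7.0, -0.0, -0.0]},
{"dp":[-0.001, 0.0123, 0.051],"angular":[7.0, -0.0, -0.0]},
{"dp":[-0.0009, 0.0184, 0.0491],"angular":[7.0, -0.0, -0.0]},
{"dp":[-0.001, 0.0242, 0.0465],"angular":[7.0, -0.0, -0.0]}
```

```bash
python3 -m pendant '[{"dp":[-0.001,-0.025,0.046],"angular":[7,0,0]},{"dp":[-0.001,-0.019,0.049],"angular":[7,0,0]},{"dp":[-0.001,-0.013,0.051],"angular":[7,0,0]},{"dp":[-0.001,-0.007,0.052],"angular":[7,0,0]},{"dp":[-0.001,0,0.0525],"angular":[7,0,0]},{"dp":[-0.001,0.006,0.052],"angular":[7,0,0]},{"dp":[-0.001,0.012,0.051],"angular":[7,0,0]},{"dp":[-0.001,0.018,0.049],"angular":[7,0,0]},{"dp":[-0.001,0.024,0.0465],"angular":[7,0,0]},{"dp":[0,0,0],"angular":[0,0,0]}]'
python3 - <<'E'
from h import *
s=manip.read_state(); cv2.imwrite("pics/w1.png",vision.snapshot("wrist"))
import pickle; pickle.dump(s,open("s1.pkl","wb")); print(s["tcp_pos"],s["ee_rot"])
for q in ["rack","connector","left_bulb","right_bulb"]:
    for r in vision.place_of(q,"wrist")[:2]:
        print(q,round(r["score"],2),np.round(r["point"],1),np.round(onz(ray("wrist",r["point"],s),{"rack":0,"connector":10}.get(q,97)),1))
E
```

```text
t: 2.3
tcp_pos: [541.2, 143.0, 240.3]
ee_rot: [[0.0, 1.0, -0.005], [-0.001, -0.005, -1.0], [-1.0, 0.0, 0.001]]
ft_force: [0.4, 1.1, -0.5]
width: 85.6
[541.15165007 142.98034406 240.27293708] [[ 4.44622918e-04  9.99986043e-01 -5.26467658e-03]
 [-7.94666872e-04 -5.26432212e-03 -9.99985828e-01]
 [-9.99999585e-01  4.48800281e-04  7.92315142e-04]]
rack 0.95 [286.  173.8] [548.  147.2   0. ]
connector 0.73 [282. 176.] [543.2 146.3  10. ]
connector 0.66 [257.  359.7] [ 504.6 -128.2   10. ]
left_bulb 0.96 [281.5  44.3] [543.2 279.2  97. ]
right_bulb 0.6 [288.8 314.4] [549.6  16.2  97. ]
```

View pics/w1.png

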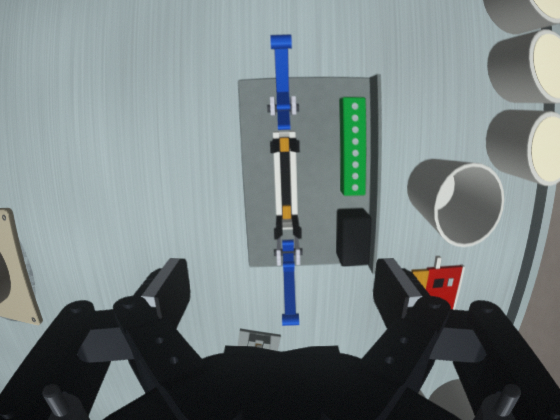

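```bash
python3 - <<'E'
import cv2
im=cv2.imread("pics/w1.png")[20:340,225:345]
im=cv2.rotate(im,cv2.ROTATE_90_CLOCKWISE)
cv2.imwrite("pics/w1c.png",cv2.resize(im,None,fx=2.5,fy=2.5,interpolation=cv2.INTER_CUBIC))
E
```

```text
(no output)
```

View pics/w1c.png

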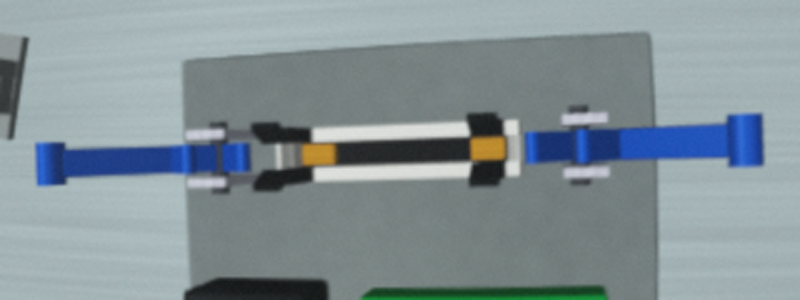

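```bash
python3 - <<'E'
from h import *
import pickle; s=pickle.load(open("s1.pkl","rb"))
f=lambda c,r,z:np.round(onz(ray("wrist",(225+(r+.5)/2.5-.5,20+319.5-(c+.5)/2.5),s),z),1)
print("trough", f(320,153.5,44),f(465,149.5,44))
print("bulbs",f(50,163.5,97),f(745,140,97))
print("pads",f(319,154,28),f(488,149,28))
print("post inner top edges R",f(267,133,90),f(267,177,90),"L",f(483,120,90),f(483,176,90))
print("base corners", f(184,62,10),f(650,34,10), f(189,299,10),f(657,299,10))
E
```

```text
trough [547.5 113.4  44. ] [545.9 176.4  44. ]
bulbs [551.    9.8  97. ] [542.5 282.   97. ]
pads [547.9 108.3  28. ] [545.9 184.8  28. ]
post inner top edges R [538.9 105.5  90. ] [555.8 105.4  90. ] L [534.9 187.7  90. ] [555.  187.7  90. ]
base corners [501.4  31.7  10. ] [494.3 259.3  10. ] [622.6  33.2  10. ] [614.9 263.   10. ]
```

```bash
python3 - <<'E'
from h import *
plan([500,-130,200],down(-0.18),6)
E
```

```text
total world shift [ -39.  -277.2  -40.3] turn deg [ 1.046e+01 -1.000e-02  1.000e-02]
{"dp":[0.0067, -0.0066, 0.0462],"angular":[1.7, -0.0, 0.0]},
{"dp":[0.0067, -0.0053, 0.0464],"angular":[1.8, -0.0, 0.0]},
{"dp":[0.0067, -0.0038, 0.0465],"angular":[1.7, -0.0, 0.0]},
{"dp":[0.0067, -0.0024, 0.0466],"angular":[1.8, -0.0, 0.0]},
{"dp":[0.0067, -0.0009, 0.0466],"angular":[1.7, -0.0, 0.0]},
{"dp":[0.0067, 0.0004, 0.0467],"angular":[1.8, -0.0, 0.0]}
```

```bash
python3 -m pendant '[{"dp":[0.0067,-0.0066,0.046],"angular":[1.7,0,0]},{"dp":[0.0067,-0.005,0.046],"angular":[1.8,0,0]},{"dp":[0.0067,-0.004,0.0465],"angular":[1.7,0,0]},{"dp":[0.0067,-0.0025,0.0465],"angular":[1.8,0,0]},{"dp":[0.0067,-0.001,0.0465],"angular":[1.7,0,0]},{"dp":[0.0067,0,0.0467],"angular":[1.8,0,0]},{"dp":[0,0,0],"angular":[0,0,0]}]'
python3 - <<'E'
from h import *
s=manip.read_state(); im=vision.snapshot("wrist");cv2.imwrite("pics/w2.png",im)
import pickle; pickle.dump(s,open("s2.pkl","wb")); print(s["tcp_pos"],s["ee_rot"])
for q,z in [("board_center",48.5),("board_foot_a",6),("stand",0)]:
    for r in vision.place_of(q,"wrist")[:3]:
        print(q,round(r["score"],2),np.round(r["point"],1),np.round(onz(ray("wrist",r["point"],s),z),1))
E
```

```text
t: 3.42
tcp_pos: [498.7, -131.6, 199.5]
ee_rot: [[-0.001, 0.983, -0.184], [-0.0, -0.184, -0.983], [-1.0, -0.001, 0.0]]
ft_force: [-0.8, 0.0, -0.7]
width: 85.6
[ 498.68558094 -131.58861821  199.54165495] [[-9.63531813e-04  9.82984197e-01 -1.83687614e-01]
 [-2.92663993e-04 -1.83687969e-01 -9.82984560e-01]
 [-9.99999493e-01 -8.93378145e-04  4.64673282e-04]]
board_center 0.55 [395.8 170.5] [ 611.2 -128.1   48.5]
board_foot_a 0.85 [366.2 150.7] [ 594.9 -110.8    6. ]
board_foot_a 0.66 [407.  177.6] [ 637.9 -147.3    6. ]
stand 0.67 [286. 186.] [ 504.2 -134.6    0. ]
```

View pics/w2.png

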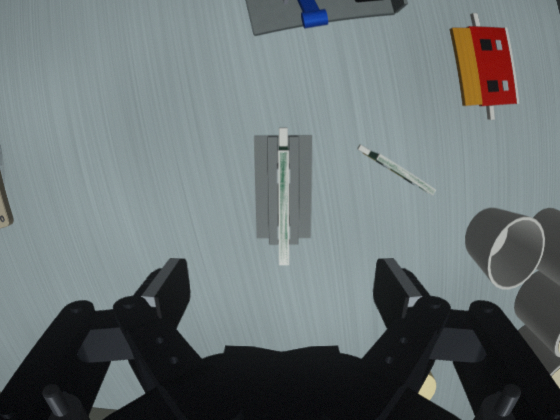

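```bash
python3 - <<'E'
import cv2
im=cv2.imread("pics/w2.png")[115:275,235:335]
im=cv2.rotate(im,cv2.ROTATE_90_CLOCKWISE)
cv2.imwrite("pics/w2c.png",cv2.resize(im,None,fx=5,fy=5,interpolation=cv2.INTER_CUBIC))
E
```

```text
(no output)
```

View pics/w2c.png

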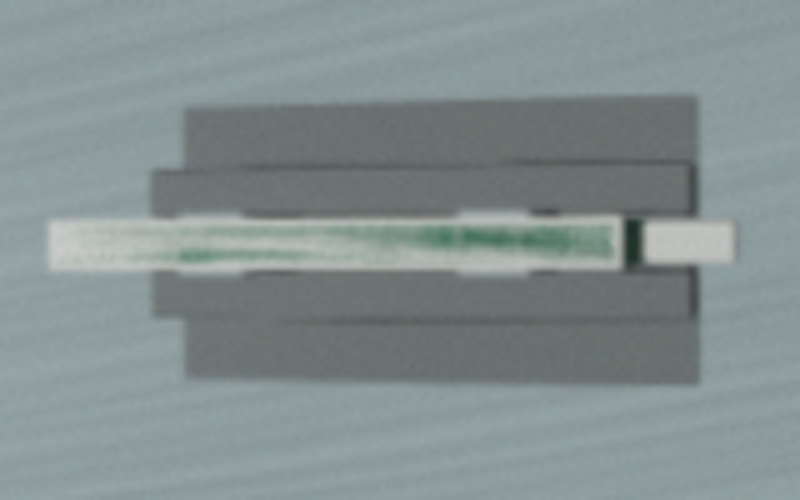

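```bash
python3 - <<'E'
from h import *
import pickle; s=pickle.load(open("s2.pkl","rb"))
f=lambda c,r,z:onz(ray("wrist",(235+(r+.5)/5-.5,115+159.5-(c+.5)/5),s),z)
a=f(48,245,91);b=f(624,243,91);e=f(737,242,48);print(a,b,np.linalg.norm(a-b),(a+b)/2,e)
print("yaw",-np.arctan2((b-a)[0],(b-a)[1]))
y=(b-a)/np.linalg.norm(b-a);print("from ear",e-65*y)
print("edges thick",f(340,216,91),f(340,271,91))
print("stand top corners z26", f(152,170,26),f(690,163,26),f(152,317,26),f(690,317,26))
E
```

```text
[ 492.16260996 -182.80769297   91.        ] [509.49913211 -87.23191991  91.        ] 97.13538693660777 [ 500.83087104 -135.01980644   91.        ] [512.56835691 -70.90099555  48.        ]
yaw -0.17943931951518524
from ear [ 500.96729189 -134.85735013   48.        ]
edges thick [ 496.94521524 -131.18667781   91.        ] [ 505.61869735 -132.80325211   91.        ]
stand top corners z26 [ 475.8344778  -186.77515997   26.        ] [495.87982025 -77.55221633  26.        ] [ 506.11748077 -192.43165339   26.        ] [525.17885454 -83.00206989  26.        ]
```

```bash
python3 -m pendant '[{"dp":[0.03,0.0028,0.003],"angular":[-0.3,0,0]},{"dp":[0.04,0,0],"angular":[0,0,0]},{"dp":[0.04,0,0],"angular":[0,0,0]},{"dp":[0.03,0,0],"angular":[0,0,0]},{"dp":[0.0085,0,0],"angular":[0,0,0]},{"dp":[0,0,0],"angular":[0,0,0]}]' - 40
python3 - <<'E'
from h import *
s=manip.read_state(); im=vision.snapshot("wrist");cv2.imwrite("pics/w3.png",im);print(s["tcp_pos"],s["ee_rot"])
E
```

```text
t: 4.38
tcp_pos: [502.0, -132.8, 51.9]
ee_rot: [[-0.0, 0.985, -0.175], [0.0, -0.175, -0.985], [-1.0, -0.0, -0.0]]
ft_force: [0.0, 0.3, -0.4]
width: 85.4
[ 502.01444781 -132.84511176   51.93336611] [[-1.25027407e-04  9.84527289e-01 -1.75231280e-01]
 [ 1.40096431e-04 -1.75231262e-01 -9.84527290e-01]
 [-9.99999982e-01 -1.47642171e-04 -1.16020049e-04]]
```

View pics/w3.png

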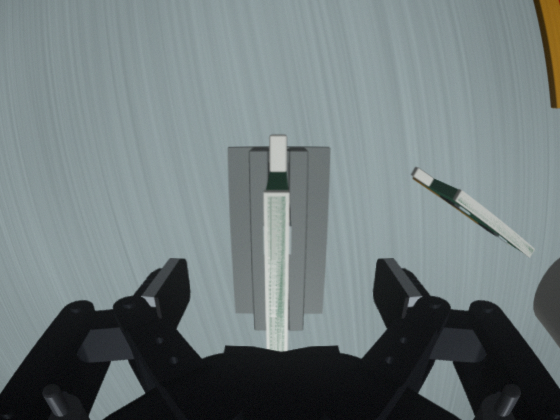

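```bash
python3 -m pendant '[{"dp":[0.001,-0.0008,0.0025],"angular":[0.3,0,0]},{"dp":[0,0,0],"angular":[0,0,0]},{"dp":[0,0,0],"angular":[0,0,0]},{"dp":[0,0,0],"angular":[0,0,0]},{"dp":[0,0,0],"angular":[0,0,0]},{"dp":[0,0,0],"angular":[0,0,0]}]' 1 40
python3 - <<'E'
from h import *
s=manip.read_state(); im=vision.snapshot("wrist");cv2.imwrite("pics/w4.png",im);print(s["tcp_pos"],s["ee_rot"],s["width"],s["ft_force"],s["wrist_torque"])
E
```

```text
t: 5.18
tcp_pos: [500.6, -136.1, 50.8]
ee_rot: [[0.0, 0.983, -0.182], [-0.0, -0.182, -0.983], [-1.0, 0.0, 0.0]]
ft_force: [-0.7, 0.3, 2.8]
width: 7.7
[ 500.57566489 -136.06817489   50.78204593] [[ 1.24156537e-04  9.83329782e-01 -1.81831031e-01]
 [-1.56406578e-04 -1.81831011e-01 -9.83329781e-01]
 [-9.99999980e-01  1.50526390e-04  1.31223737e-04]] 7.6827479206758 [-0.66399499  0.29422574  2.83849987] [0.04797953 0.15893101 0.01883608]
```

View pics/w4.png

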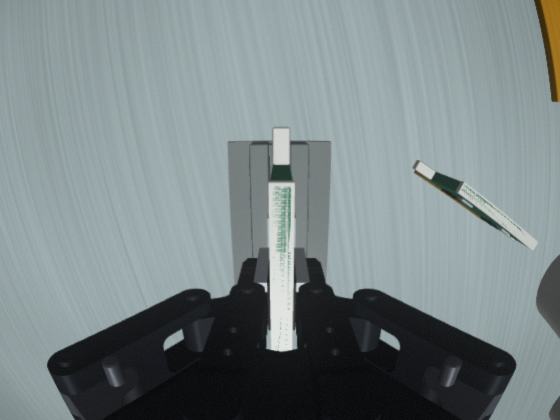

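```bash
python3 -m pendant '[{"dp":[-0.01,0,0],"angular":[0,0,0]},{"dp":[-0.03,0,0],"angular":[0,0,0]},{"dp":[-0.04,0,0],"angular":[0,0,0]},{"dp":[-0.04,0,0],"angular":[0,0,0]},{"dp":[-0.02,0,0],"angular":[0,0,0]},{"dp":[0,0,0],"angular":[0,0,0]}]'
python3 - <<'E'
from h import *
import pickle
s=manip.read_state(); im=vision.snapshot("wrist");cv2.imwrite("pics/w5.png",im);print(s["tcp_pos"],s["width"],s["ft_force"],s["wrist_torque"])
pickle.dump(s,open("s5.pkl","wb"))
im=cv2.rotate(im[100:360,230:335],cv2.ROTATE_90_CLOCKWISE)
cv2.imwrite("pics/w5c.png",cv2.resize(im,None,fx=3,fy=3,interpolation=cv2.INTER_CUBIC))
plan([546.7,146,190],down(0.03),7)
E
```

```text
t: 5.98
tcp_pos: [501.6, -136.3, 192.8]
ee_rot: [[0.004, 0.983, -0.182], [-0.001, -0.182, -0.983], [-1.0, 0.004, 0.001]]
ft_force: [0.3, -0.6, -3.5]
width: 7.6
[ 501.63900787 -136.31592906  192.79590102] 7.610951509764424 [ 0.26206958 -0.64471373 -3.53950046] [-0.02372265  0.01904663 -0.00309818]
total world shift [ 46.  282.   -0.9] turn deg [-12.19   0.02  -0.06]
{"dp":[0.0001, -0.0009, -0.0408],"angular":[-1.7, 0.0, -0.0]},
{"dp":[0.0001, 0.0004, -0.0408],"angular":[-1.7, 0.0, -0.0]},
{"dp":[0.0001, 0.0016, -0.0408],"angular":[-1.8, 0.0, -0.0]},
{"dp":[0.0001, 0.0028, -0.0407],"angular":[-1.7, 0.0, -0.0]},
{"dp":[0.0002, 0.004, -0.0406],"angular":[-1.8, 0.0, -0.0]},
{"dp":[0.0001, 0.0053, -0.0405],"angular":[-1.7, 0.0, -0.0]},
{"dp":[0.0002, 0.0066, -0.0403],"angular":[-1.8, 0.0, -0.1]}
```

View pics/w5c.png

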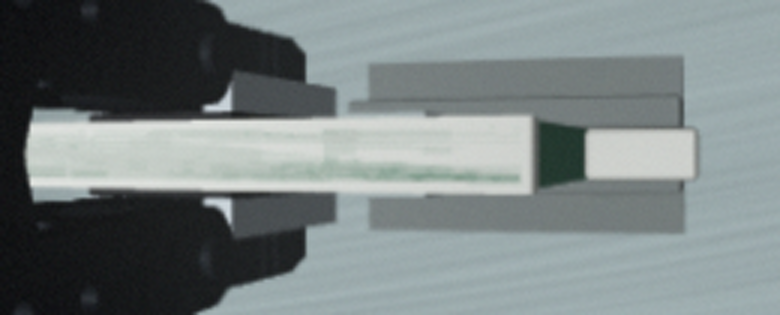

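```bash
python3 - <<'E'
from h import *
c=vision.get_calibration("wrist");K=c["camera_matrix"]
s={"ee_rot":np.eye(3),"tcp_pos":np.zeros(3)}
def f(cc,r,x):
    o,d=ray("wrist",(230+(r+.5)/3-.5,100+259.5-(cc+.5)/3),s);return np.round(o+d*(x-o[0])/d[0],1)
for dx in (-2,0,2):
    print(dx,"topend",f(537,154,-40.2+dx),"want z -48","ear",f(697,153,2.8+dx),"want -65")
E
```

```text
-2 topend [-42.2   1.  -49.6] want z -48 ear [  0.8   0.8 -65.5] want -65
0 topend [-40.2   1.  -49.3] want z -48 ear [  2.8   0.8 -65.4] want -65
2 topend [-38.2   1.  -48.9] want z -48 ear [  4.8   0.8 -65.4] want -65
```

```bash
python3 -m pendant '[{"dp":[0,-0.002,-0.03],"angular":[-1.7,0,0]},{"dp":[0,0,-0.045],"angular":[-1.7,0,0]},{"dp":[0,0.0015,-0.045],"angular":[-1.7,0,0]},{"dp":[0,0.003,-0.045],"angular":[-1.8,0,0]},{"dp":[0,0.004,-0.045],"angular":[-1.8,0,0]},{"dp":[0,0.0055,-0.042],"angular":[-1.7,0,0]},{"dp":[0.01,0.0065,-0.03],"angular":[-1.8,0,-0.2]},{"dp":[0.02,0,0],"angular":[0,0,0]},{"dp":[0,0,0],"angular":[0,0,0]}]'
python3 - <<'E'
from h import *
import pickle
s=manip.read_state(); im=vision.snapshot("wrist");cv2.imwrite("pics/w6.png",im);print(s["tcp_pos"],s["ee_rot"],s["width"],s["ft_force"])
pickle.dump(s,open("s6.pkl","wb"))
plan([545.8,145.1,150],down(0.03),1)
cv2.imwrite("pics/w6c.png",cv2.resize(im[20:360,200:380],None,fx=2,fy=2,interpolation=cv2.INTER_CUBIC)[:600])
E
```

```text
t: 7.15
tcp_pos: [542.4, 143.1, 156.4]
ee_rot: [[-0.011, 0.999, 0.03], [-0.002, 0.03, -1.0], [-1.0, -0.011, 0.001]]
ft_force: [-0.5, -0.7, -2.2]
width: 7.5
[542.4125404  143.11050748 156.42449767] [[-0.01060558  0.99948857  0.03016832]
 [-0.00164079  0.03015259 -0.99954396]
 [-0.99994241 -0.01065024  0.00132016]] 7.487100005486687 [-0.45729803 -0.70816276 -2.19862005]
total world shift [ 2.4  2.2 -8.1] turn deg [-0.03  0.05  0.48]
{"dp":[0.008, 0.0026, -0.0021],"angular":[-0.0, 0.1, 0.5]}
```

View pics/w6c.png

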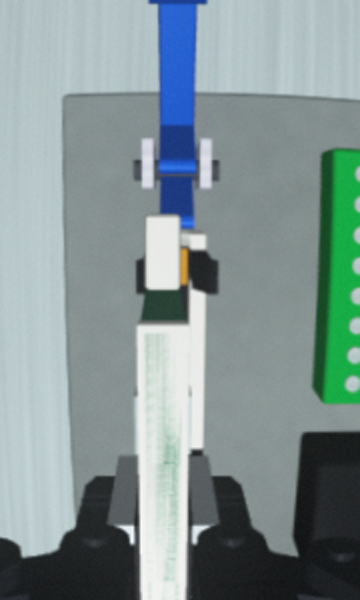

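```bash
python3 -m pendant '[{"dp":[0.007,0.0028,-0.0022],"angular":[0,0,0.5]},{"dp":[0,0,0],"angular":[0,0,0]},{"dp":[0,0,0],"angular":[0,0,0]}]'
python3 - <<'E'
from h import *
import pickle
P=[];R=[]
for i in range(5):
    s=manip.read_state(); im=vision.snapshot("wrist");P.append(s["tcp_pos"]);R.append(np.array(s["ee_rot"]))
P=np.array(P);print(P.round(2));print(np.round(R[0]-R[1],4),np.mean(R,0).round(4))
s["tcp_pos"]=P.mean(0);s["ee_rot"]=np.mean(R,0);pickle.dump(s,open("s7.pkl","wb"));print(s["tcp_pos"])
cv2.imwrite("pics/w7.png",im)
cv2.imwrite("pics/w7c.png",cv2.resize(im[20:320,200:380],None,fx=2,fy=2,interpolation=cv2.INTER_CUBIC)[:600])
E
```

```text
t: 7.58
tcp_pos: [548.1, 145.8, 154.1]
ee_rot: [[0.006, 1.0, 0.03], [0.0, 0.03, -1.0], [-1.0, 0.006, -0.0]]
ft_force: [0.5, -0.5, -2.4]
width: 7.4
[[548.11 145.81 154.07]
 [548.13 145.91 154.11]
 [548.13 145.95 154.13]
 [548.09 146.02 154.04]
 [548.06 146.07 153.98]]
[[-0.      0.     -0.0001]
 [-0.     -0.0001 -0.    ]
 [-0.     -0.      0.    ]] [[ 5.900e-03  9.995e-01  2.980e-02]
 [ 3.000e-04  2.980e-02 -9.996e-01]
 [-1.000e+00  6.000e-03 -2.000e-04]]
[548.10515492 145.95105837 154.06352517]
```

View pics/w7c.png

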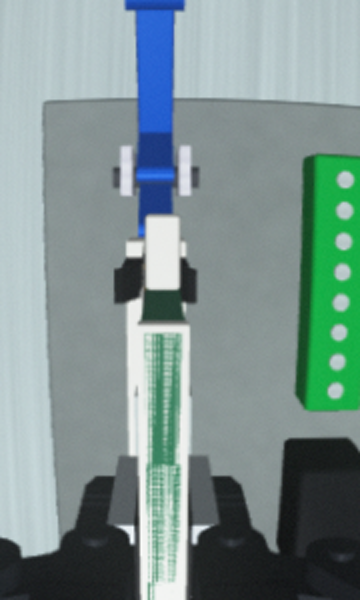

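```bash
python3 -m pendant '[{"dp":[0,-0.0023,0.0008],"angular":[0,0,-0.3]},{"dp":[0,0,0],"angular":[0,0,0]},{"dp":[0,0,0],"angular":[0,0,0]}]'
python3 - <<'E'
from h import *
import pickle
s=manip.read_state(); im=vision.snapshot("wrist");print(s["tcp_pos"],s["ee_rot"])
pickle.dump(s,open("s8.pkl","wb"))
cv2.imwrite("pics/w8.png",im)
cv2.imwrite("pics/w8c.png",cv2.resize(im[60:210,220:360],None,fx=4,fy=4,interpolation=cv2.INTER_CUBIC)[:600])
E
```

```text
t: 8.2
tcp_pos: [545.6, 145.2, 153.6]
ee_rot: [[-0.0, 1.0, 0.03], [0.0, 0.03, -1.0], [-1.0, -0.0, -0.0]]
ft_force: [-0.3, 1.6, -3.0]
width: 7.4
[545.56390626 145.23001198 153.55722591] [[-1.56415786e-05  9.99546872e-01  3.01006656e-02]
 [ 3.22890109e-05  3.01006661e-02 -9.99546872e-01]
 [-9.99999999e-01 -1.46625703e-05 -3.27452018e-05]]
```

View pics/w8c.png

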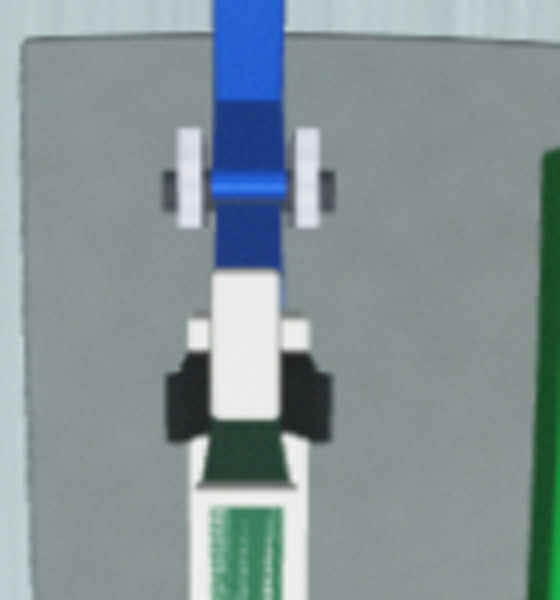

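```bash
python3 - <<'E'
from h import *
s={"ee_rot":np.eye(3),"tcp_pos":np.zeros(3)}
def f(cc,r,x):
    o,d=ray("wrist",(220+(cc+.5)/4-.5,60+(r+.5)/4-.5),s);return np.round(o+d*(x-o[0])/d[0],1)
H=153.6
print("pivot(-78)",f(248,184,H-49-3),"base edge(-115)",f(248,36,H-10),"conn end",f(248,316,H-44))
print("ear end",f(245.5,268,2.8),"top end",f(246.5,486,-40.2), "post edge y47",f(248,350,H-90))
E
```

```text
pivot(-78) [101.6   1.4 -79.2] base edge(-115) [ 143.6    1.4 -114.1] conn end [109.6   1.4 -53.9]
ear end [  2.8   1.  -65.4] top end [-40.2   1.1 -48.8] post edge y47 [ 63.6   1.3 -51.1]
```

```bash
python3 -m pendant '[{"dp":[0.015,0.0004,0],"angular":[0,0,0]},{"dp":[0.012,0,0],"angular":[0,0,0]},{"dp":[0.012,0,0],"angular":[0,0,0]},{"dp":[0.012,0,0],"angular":[0,0,0]},{"dp":[0,0,0],"angular":[0,0,0]},{"dp":[0,0,0],"angular":[0,0,0]}]'
python3 - <<'E'
from h import *
s=manip.read_state(); im=vision.snapshot("wrist");print(s["ft_force"],s["wrist_torque"])
cv2.imwrite("pics/w9.png",im)
cv2.imwrite("pics/w9c.png",cv2.resize(im[40:240,210:350],None,fx=3,fy=3,interpolation=cv2.INTER_CUBIC)[:600])
cv2.imwrite("pics/sc9.png",cv2.resize(vision.snapshot("scene")[160:270,270:420],None,fx=5,fy=5,interpolation=cv2.INTER_CUBIC))
E
```

```text
t: 9.0
tcp_pos: [546.2, 145.3, 102.8]
ee_rot: [[0.0, 1.0, 0.03], [0.0, 0.03, -1.0], [-1.0, 0.0, -0.0]]
ft_force: [-0.6, -0.2, -2.4]
width: 7.4
[-0.58650827 -0.18689778 -2.36328144] [-0.04677455 -0.04702404 -0.06287471]
```

View pics/w9c.png

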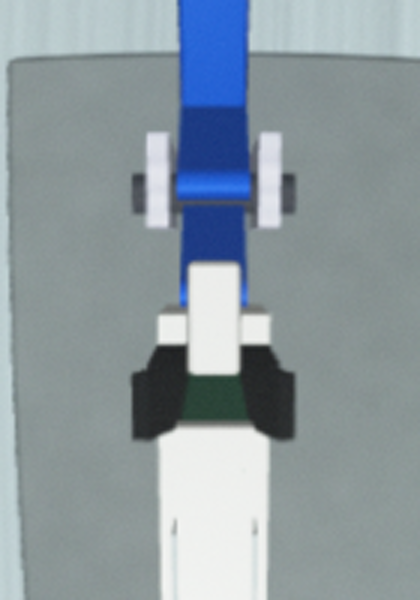

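View pics/sc9.png

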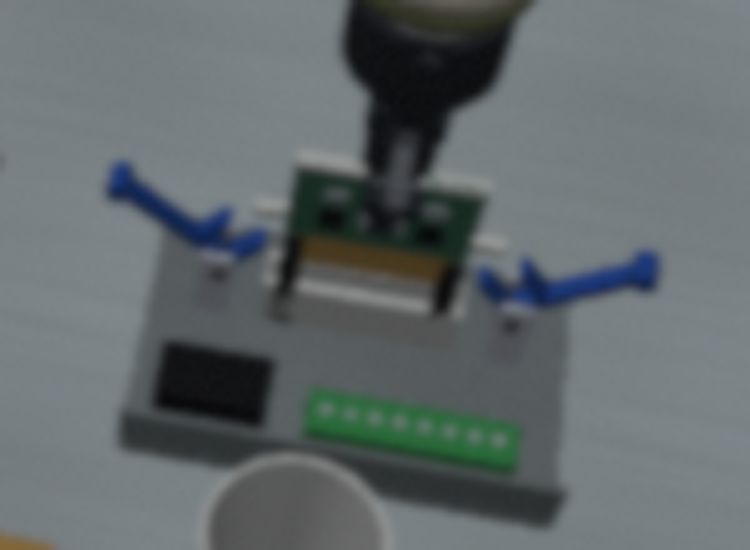

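```bash
python3 -m pendant '[{"dp":[0.006,0,0],"angular":[0,0,0]},{"dp":[0.006,0,0],"angular":[0,0,0]},{"dp":[0.003,0,0],"angular":[0,0,0]},{"dp":[0.003,0,0],"angular":[0,0,0]},{"dp":[0,0,0],"angular":[0,0,0]}]'
```

```text
t: 9.72
tcp_pos: [545.8, 145.2, 84.2]
ee_rot: [[-0.001, 1.0, 0.03], [-0.0, 0.03, -1.0], [-1.0, -0.001, 0.0]]
ft_force: [-0.5, -0.1, -2.0]
width: 7.4
```

```bash
python3 -m pendant '[{"dp":[0.0015,0,0],"angular":[0,0,0]},{"dp":[0.001,0,0],"angular":[0,0,0]},{"dp":[0,0,0],"angular":[0,0,0]}]'; python3 -m pendant '[{"dp":[0.001,0,0],"angular":[0,0,0]},{"dp":[0,0,0],"angular":[0,0,0]}]'
```

```text
t: 10.1
tcp_pos: [545.9, 145.3, 82.0]
ee_rot: [[-0.0, 1.0, 0.03], [0.0, 0.03, -1.0], [-1.0, -0.0, -0.0]]
ft_force: [0.1, -0.8, -1.9]
width: 7.4
t: 10.35
tcp_pos: [545.9, 145.2, 81.0]
ee_rot: [[-0.0, 1.0, 0.03], [0.0, 0.03, -1.0], [-1.0, -0.0, -0.0]]
ft_force: [-0.4, 0.7, -4.3]
width: 7.7
```

```bash
python3 -m pendant '[{"dp":[0.001,0,0],"angular":[0,0,0]},{"dp":[0,0,0],"angular":[0,0,0]}]'
```

```text
t: 10.6
tcp_pos: [546.0, 145.3, 80.1]
ee_rot: [[0.0, 1.0, 0.03], [0.0, 0.03, -1.0], [-1.0, 0.0, -0.0]]
ft_force: [-0.5, -0.4, -1.6]
width: 7.4
```

```bash
python3 -m pendant '[{"dp":[0.001,0,0],"angular":[0,0,0]},{"dp":[0,0,0],"angular":[0,0,0]}]'; 
```

```text
t: 10.85
tcp_pos: [546.2, 145.3, 79.8]
ee_rot: [[0.0, 1.0, 0.03], [0.0, 0.03, -1.0], [-1.0, 0.0, -0.0]]
ft_force: [-3.4, -1.2, 4.5]
width: 7.3
```

```bash
python3 -m pendant '[{"dp":[0,0,0],"angular":[0,0,0]},{"dp":[0,0,0],"angular":[0,0,0]},{"dp":[0,0,0],"angular":[0,0,0]}]' 0.2; python3 -m pendant '[{"dp":[-0.03,0,0],"angular":[0,0,0]},{"dp":[-0.05,0,0],"angular":[0,0,0]},{"dp":[-0.05,0,0],"angular":[0,0,0]},{"dp":[-0.03,0,0],"angular":[0,0,0]},{"dp":[0,0,0],"angular":[0,0,0]},{"dp":[0,0,0],"angular":[0,0,0]}]'
python3 - <<'E'
from h import *
import pickle
s=manip.read_state(); im=vision.snapshot("wrist");print(s["ft_force"],s["wrist_torque"],s["tcp_pos"],s["ee_rot"])
pickle.dump(s,open("s10.pkl","wb"))
cv2.imwrite("pics/w10.png",im)
cv2.imwrite("pics/sc10.png",cv2.resize(vision.snapshot("scene")[160:270,270:420],None,fx=5,fy=5,interpolation=cv2.INTER_CUBIC))
for q in ["left_bulb","right_bulb","board_center"]:
    for r in vision.place_of(q,"scene")[:2]: print("scene",q,r["score"],r["point"])
    for r in vision.place_of(q,"wrist")[:2]: print("wrist",q,r["score"],r["point"],onz(ray("wrist",r["point"],s),97))
E
```

```text
t: 11.22
tcp_pos: [546.0, 145.3, 79.0]
ee_rot: [[0.0, 1.0, 0.03], [0.0, 0.03, -1.0], [-1.0, 0.0, -0.0]]
ft_force: [-0.8, 0.7, -0.9]
width: 34.5
t: 11.98
tcp_pos: [545.6, 145.2, 238.0]
ee_rot: [[-0.001, 1.0, 0.03], [-0.0, 0.03, -1.0], [-1.0, -0.001, 0.0]]
ft_force: [0.5, -0.0, -1.0]
width: 34.2
[ 0.46760354 -0.04119621 -0.97575455] [ 0.00707314 -0.03924083  0.02330259] [545.59620992 145.17438509 238.02922829] [[-1.14572692e-03  9.99547217e-01  3.00673898e-02]
 [-1.54120521e-04  3.00672327e-02 -9.99547867e-01]
 [-9.99999332e-01 -1.14984290e-03  1.19601900e-04]]
scene left_bulb 0.45 [400.9, 213.1]
wrist left_bulb 0.71 [281.5, 43.4] [542.61982674 281.72036682  97.        ]
wrist right_bulb 0.67 [278.8, 323.8] [548.10024918   7.8325733   97.        ]
scene board_center 0.61 [236.0, 221.2]
scene board_center 0.57 [344.0, 205.6]
```

View pics/w10.png

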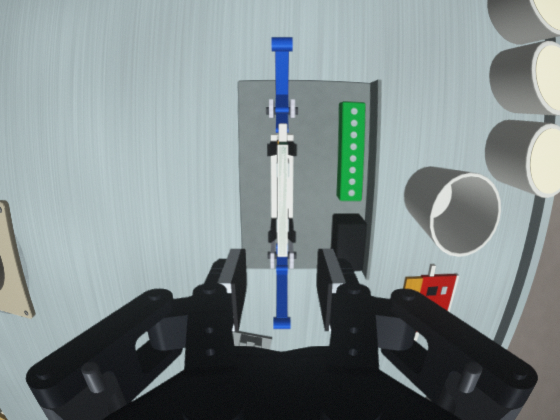

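View pics/sc10.png

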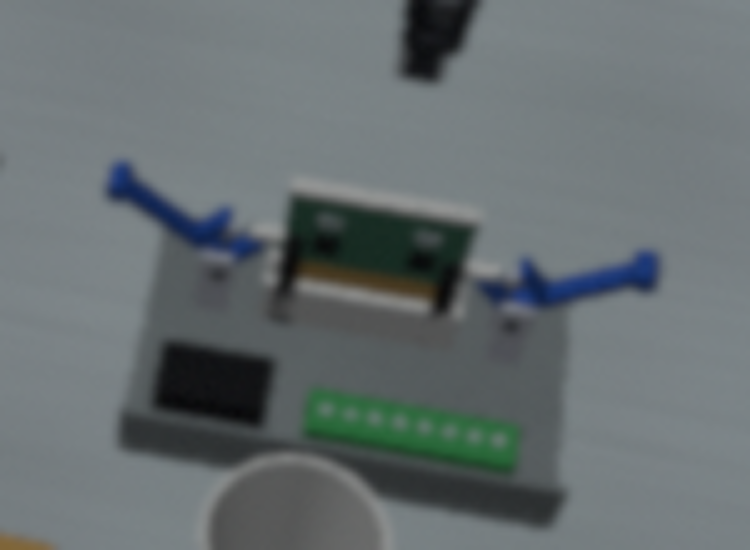

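```bash
python3 -m pendant '[{"dp":[0,0.0005,-0.03],"angular":[0,0,0]},{"dp":[0,0,-0.05],"angular":[0,0,0]},{"dp":[0,0,-0.05],"angular":[0,0,0]},{"dp":[0.03,0,-0.04],"angular":[0,0,0]},{"dp":[0.05,0,0],"angular":[0,0,0]},{"dp":[0.05,0,0],"angular":[0,0,0]},{"dp":[0.02,0,0],"angular":[0,0,0]},{"dp":[0,0,0],"angular":[0,0,0]},{"dp":[0,0,0],"angular":[0,0,0]}]' 1
python3 - <<'E'
from h import *
s=manip.read_state(); im=vision.snapshot("wrist");print(s["ft_force"],s["tcp_pos"],s["ee_rot"][:,0])
cv2.imwrite("pics/w11.png",im)
cv2.imwrite("pics/sc11.png",cv2.resize(vision.snapshot("scene")[160:270,290:440],None,fx=5,fy=5,interpolation=cv2.INTER_CUBIC))
E
```

```text
t: 13.5
tcp_pos: [543.1, 315.8, 91.8]
ee_rot: [[0.003, 1.0, 0.03], [0.002, 0.03, -1.0], [-1.0, 0.004, -0.002]]
ft_force: [-0.7, -0.2, 0.4]
width: 0.1
[-0.6736904  -0.20685019  0.36611578] [543.05059568 315.84611884  91.84702572] [ 0.00345652  0.00174862 -0.9999925 ]
```

View pics/w11.png

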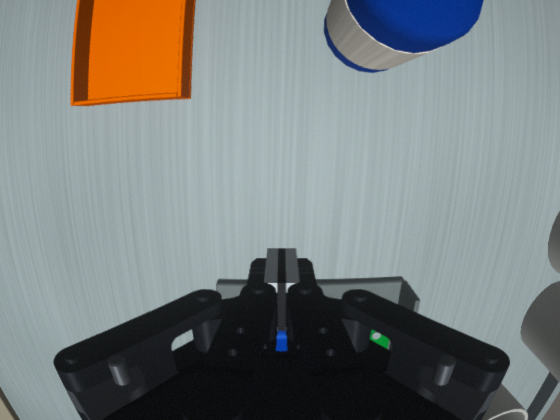

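View pics/sc11.png

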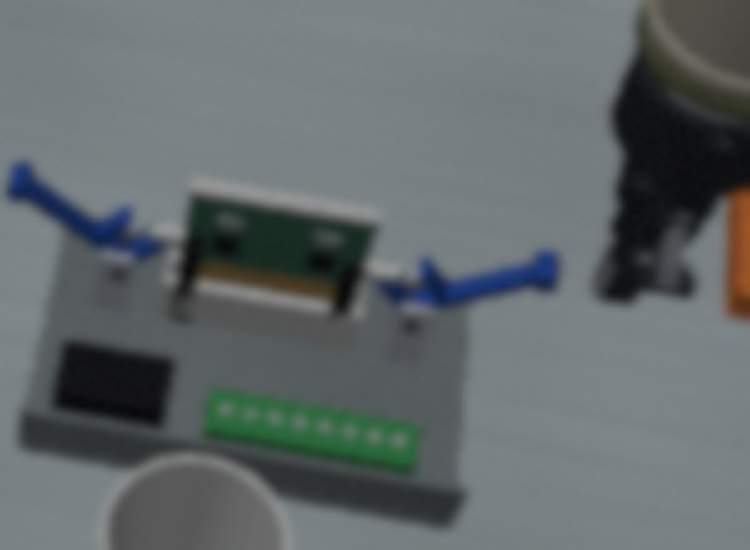

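```bash
python3 -m pendant '[{"dp":[0.001,-0.001,0.006],"angular":[0,0,0]},{"dp":[0,0,0.006],"angular":[0,0,0]},{"dp":[0,0,0],"angular":[0,0,0]}]';python3 -m pendant '[{"dp":[0,0,0.002],"angular":[0,0,0]},{"dp":[0,0,0],"angular":[0,0,0]}]'
```

```text
t: 13.98
tcp_pos: [540.8, 302.5, 88.3]
ee_rot: [[0.0, 1.0, 0.029], [-0.0, 0.029, -1.0], [-1.0, 0.0, 0.0]]
ft_force: [-0.2, 0.3, 0.3]
width: 0.3
t: 14.22
tcp_pos: [540.7, 301.1, 88.0]
ee_rot: [[-0.0, 1.0, 0.03], [-0.0, 0.03, -1.0], [-1.0, -0.0, 0.0]]
ft_force: [-0.1, 0.5, 0.2]
width: 0.1
```

```bash
python3 -m pendant '[{"dp":[0,0,0.002],"angular":[0,0,0]},{"dp":[0,0,0],"angular":[0,0,0]}]';python3 -m pendant '[{"dp":[-0.001,0,0.002],"angular":[0,0,0]},{"dp":[0,0,0],"angular":[0,0,0]}]'
```

```text
t: 14.48
tcp_pos: [540.8, 299.1, 88.0]
ee_rot: [[-0.0, 1.0, 0.03], [-0.0, 0.03, -1.0], [-1.0, -0.0, 0.0]]
ft_force: [-0.1, 0.2, 0.1]
width: -0.1
t: 14.72
tcp_pos: [540.9, 297.7, 89.5]
ee_rot: [[0.0, 1.0, 0.03], [0.001, 0.03, -1.0], [-1.0, 0.0, -0.001]]
ft_force: [-1.3, 3.7, 1.7]
width: 0.2
```

```bash
python3 -m pendant '[{"dp":[-0.0028,0,0.0025],"angular":[0,0,0]},{"dp":[-0.0026,0,0.0027],"angular":[0,0,0]},{"dp":[-0.0025,0,0.0028],"angular":[0,0,0]},{"dp":[-0.0024,0,0.0029],"angular":[0,0,0]},{"dp":[0,0,0],"angular":[0,0,0]}]'
```

```text
t: 15.35
tcp_pos: [541.6, 287.0, 100.4]
ee_rot: [[0.001, 1.0, 0.03], [0.001, 0.03, -1.0], [-1.0, 0.001, -0.001]]
ft_force: [-0.9, 5.5, 2.5]
width: 0.1
```

```bash
python3 -m pendant '[{"dp":[-0.0022,0,0.003],"angular":[0,0,0]},{"dp":[-0.0021,0,0.0031],"angular":[0,0,0]},{"dp":[-0.0019,0,0.0032],"angular":[0,0,0]},{"dp":[-0.0018,0,0.0033],"angular":[0,0,0]},{"dp":[0,0,0],"angular":[0,0,0]}]'
python3 - <<'E'
from h import *
im=vision.snapshot("wrist")
cv2.imwrite("pics/w12.png",im)
cv2.imwrite("pics/sc12.png",cv2.resize(vision.snapshot("scene")[160:270,290:440],None,fx=5,fy=5,interpolation=cv2.INTER_CUBIC))
E
```

```text
t: 15.98
tcp_pos: [541.8, 273.3, 107.5]
ee_rot: [[0.0, 1.0, 0.03], [-0.0, 0.03, -1.0], [-1.0, 0.0, 0.0]]
ft_force: [-0.0, 2.8, 1.6]
width: -0.3
```

View pics/sc12.png

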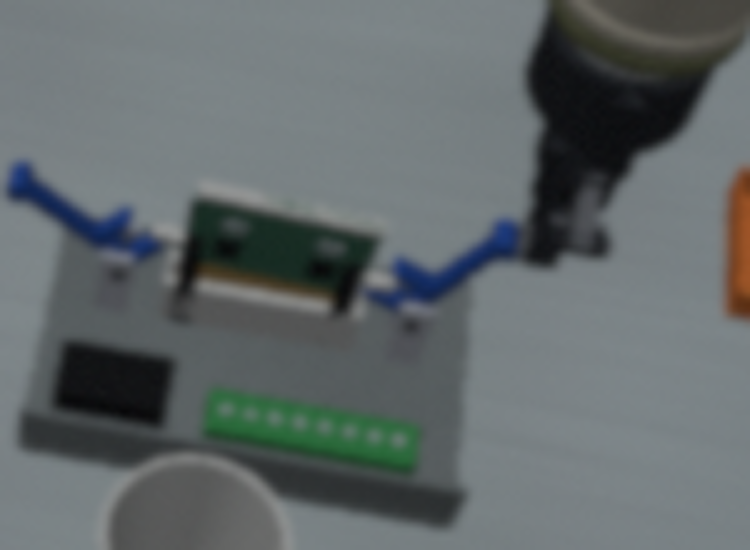

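```bash
python3 -m pendant '[{"dp":[-0.0016,0,0.0034],"angular":[0,0,0]},{"dp":[-0.0014,0,0.0034],"angular":[0,0,0]},{"dp":[0,0,0],"angular":[0,0,0]}]'
python3 - <<'E'
from h import *
cv2.imwrite("pics/sc13.png",cv2.resize(vision.snapshot("scene")[160:270,290:440],None,fx=5,fy=5,interpolation=cv2.INTER_CUBIC))
E
```

```text
t: 16.45
tcp_pos: [541.7, 266.3, 110.3]
ee_rot: [[-0.0, 1.0, 0.03], [-0.001, 0.03, -1.0], [-1.0, -0.0, 0.001]]
ft_force: [0.5, 0.5, 1.5]
width: 0.0
```

View pics/sc13.png

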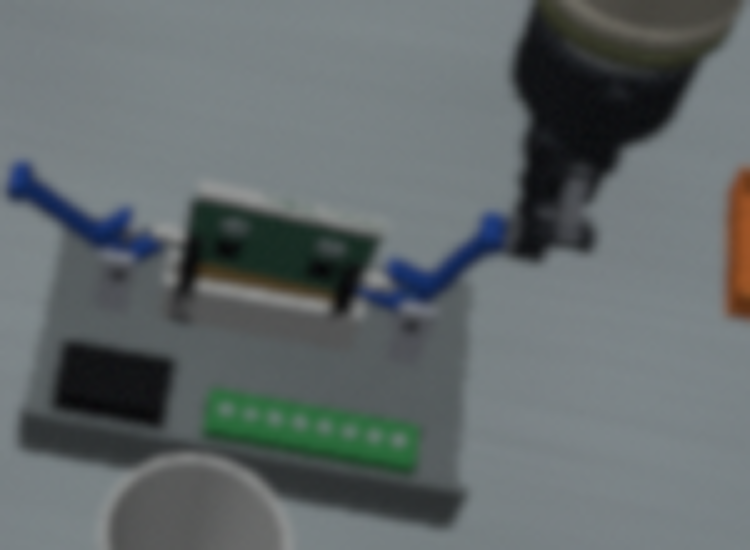

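```bash
python3 -m pendant '[{"dp":[0,0,-0.012],"angular":[0,0,0]},{"dp":[-0.05,0,-0.003],"angular":[0,0,0]},{"dp":[-0.04,0,0.03],"angular":[0,0,0]},{"dp":[0,0,0.055],"angular":[0,0,0]},{"dp":[0,0,0.055],"angular":[0,0,0]},{"dp":[0,0,0.055],"angular":[0,0,0]},{"dp":[0,0,0.055],"angular":[0,0,0]},{"dp":[0,0,0.048],"angular":[0,0,0]},{"dp":[0,0,0],"angular":[0,0,0]},{"dp":[0,0,0],"angular":[0,0,0]}]'
python3 - <<'E'
from h import *
s=manip.read_state(); im=vision.snapshot("wrist");print(s["ft_force"],s["tcp_pos"],s["ee_rot"][:,0])
cv2.imwrite("pics/w14.png",im)
cv2.imwrite("pics/sc14.png",cv2.resize(vision.snapshot("scene")[150:260,270:420],None,fx=5,fy=5,interpolation=cv2.INTER_CUBIC))
for q in ["left_bulb","right_bulb"]:
    for r in vision.place_of(q,"wrist")[:2]: print("wrist",q,r["score"],r["point"],onz(ray("wrist",r["point"],s),97 if q[0]=="r" else 119))
E
```

```text
t: 17.75
tcp_pos: [550.2, -15.4, 200.1]
ee_rot: [[-0.001, 1.0, 0.03], [0.0, 0.03, -1.0], [-1.0, -0.001, -0.0]]
ft_force: [0.4, 0.5, 0.1]
width: -0.1
[0.37118156 0.54214446 0.14138501] [550.24665664 -15.43203632 200.07865299] [-7.09034387e-04  4.65718978e-04 -9.99999640e-01]
wrist right_bulb 0.66 [282.0, 175.6] [551.07749956  10.5212402   97.        ]
```

View pics/w14.png

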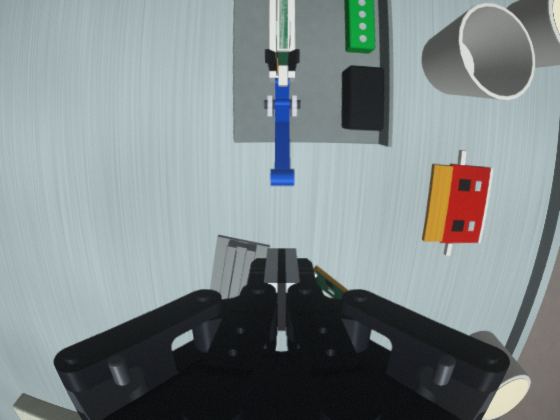

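View pics/sc14.png

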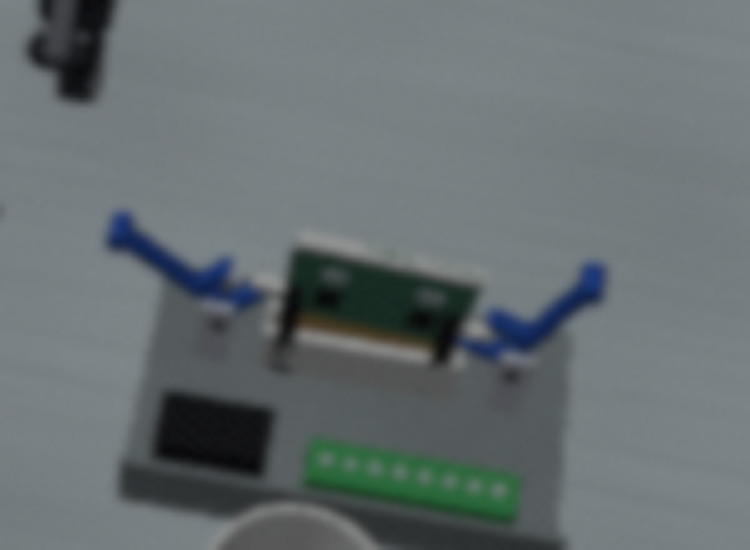

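```bash
python3 -m pendant '[{"dp":[0.03,0,0],"angular":[0,0,0]},{"dp":[0.045,0,0],"angular":[0,0,0]},{"dp":[0.035,0,0],"angular":[0,0,0]},{"dp":[0,0,-0.003],"angular":[0,0,0]},{"dp":[0,0,0],"angular":[0,0,0]}]';python3 -m pendant '[{"dp":[0,0,-0.003],"angular":[0,0,0]},{"dp":[0,0,0],"angular":[0,0,0]}]';python3 -m pendant '[{"dp":[0,0,-0.0025],"angular":[0,0,0]},{"dp":[0,0,0],"angular":[0,0,0]}]'
```

```text
t: 18.58
tcp_pos: [551.1, -12.3, 91.9]
ee_rot: [[0.002, 1.0, 0.031], [-0.0, 0.031, -1.0], [-1.0, 0.002, 0.0]]
ft_force: [0.7, -0.2, 1.1]
width: 0.1
t: 18.82
tcp_pos: [551.3, -9.8, 92.0]
ee_rot: [[0.003, 1.0, 0.03], [-0.0, 0.03, -1.0], [-1.0, 0.003, 0.0]]
ft_force: [0.2, -0.5, -0.8]
width: -0.2
t: 19.08
tcp_pos: [550.7, -8.0, 91.2]
ee_rot: [[0.001, 1.0, 0.03], [-0.001, 0.03, -1.0], [-1.0, 0.001, 0.001]]
ft_force: [1.0, -3.2, 1.2]
width: -0.2
```

```bash
python3 -m pendant '[{"dp":[-0.0028,0,-0.0025],"angular":[0,0,0]},{"dp":[-0.0026,0,-0.0027],"angular":[0,0,0]},{"dp":[-0.0025,0,-0.0028],"angular":[0,0,0]},{"dp":[-0.0024,0,-0.0029],"angular":[0,0,0]},{"dp":[0,0,0],"angular":[0,0,0]}]';python3 -m pendant '[{"dp":[-0.0022,0,-0.003],"angular":[0,0,0]},{"dp":[-0.0021,0,-0.0031],"angular":[0,0,0]},{"dp":[-0.0019,0,-0.0032],"angular":[0,0,0]},{"dp":[-0.0018,0,-0.0033],"angular":[0,0,0]},{"dp":[0,0,0],"angular":[0,0,0]}]'
```

```text
t: 19.7
tcp_pos: [550.6, 2.2, 102.0]
ee_rot: [[0.002, 1.0, 0.03], [-0.002, 0.03, -1.0], [-1.0, 0.002, 0.002]]
ft_force: [1.1, -7.8, 4.9]
width: 0.0
t: 20.32
tcp_pos: [549.6, 16.1, 108.9]
ee_rot: [[0.001, 1.0, 0.03], [0.0, 0.03, -1.0], [-1.0, 0.001, -0.0]]
ft_force: [1.1, -3.3, 1.3]
width: -0.2
```

```bash
python3 -m pendant '[{"dp":[-0.0015,0,-0.0034],"angular":[0,0,0]},{"dp":[-0.001,0,-0.0034],"angular":[0,0,0]},{"dp":[-0.0005,0,-0.0015],"angular":[0,0,0]},{"dp":[0,0,0],"angular":[0,0,0]}]'
python3 - <<'E'
from h import *
cv2.imwrite("pics/sc15.png",cv2.resize(vision.snapshot("scene")[150:260,270:420],None,fx=5,fy=5,interpolation=cv2.INTER_CUBIC))
E
```

```text
t: 20.82
tcp_pos: [549.0, 24.7, 111.5]
ee_rot: [[-0.0, 1.0, 0.03], [0.0, 0.03, -1.0], [-1.0, -0.0, -0.0]]
ft_force: [-0.2, -3.3, 2.2]
width: 0.1
```

View pics/sc15.png

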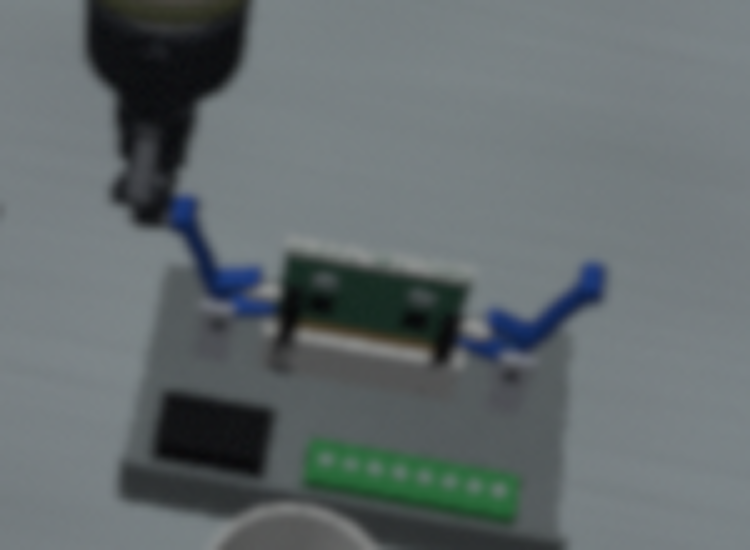

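```bash
python3 - <<'E'
from h import *
C=np.array([546.4,145.5,0]);u=np.array([-.03,1,0])
for th in (.86,.45,.4,.36,.3,.25):
    L=C+(78+75*np.sin(th))*u+[0,0,49+75*np.cos(th)];R=C-(78+75*np.sin(th))*u+[0,0,49+75*np.cos(th)]
    print(th,[((proj("scene",X)-[270,150])*5).round(0) for X in (L,R)])
for sg in (1,-1): print("pivot",((proj("scene",C+sg*78*u+[0,0,49])-[270,150])*5).round(0))
E
```

```text
0.86 [array([640., 316.]), array([119., 227.])]
0.45 [array([601., 287.]), array([166., 213.])]
0.4 [array([595., 284.]), array([173., 212.])]
0.36 [array([589., 281.]), array([178., 212.])]
0.3 [array([582., 278.]), array([187., 211.])]
0.25 [array([575., 276.]), array([194., 211.])]
pivot [508. 350.]
pivot [219. 299.]
```

```bash
python3 -m pendant '[{"dp":[-0.0008,0,-0.0024],"angular":[0,0,0]},{"dp":[-0.0007,0,-0.0024],"angular":[0,0,0]},{"dp":[0,0,0],"angular":[0,0,0]}]';python3 -m pendant '[{"dp":[-0.0006,0,-0.0024],"angular":[0,0,0]},{"dp":[-0.0005,0,-0.0024],"angular":[0,0,0]},{"dp":[0,0,0],"angular":[0,0,0]}]'
```

```text
t: 21.25
tcp_pos: [548.9, 29.4, 113.2]
ee_rot: [[-0.0, 1.0, 0.03], [0.0, 0.03, -1.0], [-1.0, -0.0, -0.0]]
ft_force: [0.2, -2.3, 1.0]
width: 0.3
t: 21.62
tcp_pos: [548.8, 34.2, 114.3]
ee_rot: [[-0.0, 1.0, 0.03], [0.0, 0.03, -1.0], [-1.0, -0.0, -0.0]]
ft_force: [0.2, -2.1, 1.4]
width: 0.2
```

```bash
python3 -m pendant '[{"dp":[-0.0005,0,-0.0024],"angular":[0,0,0]},{"dp":[-0.0004,0,-0.002],"angular":[0,0,0]},{"dp":[0,0,0],"angular":[0,0,0]}]';python3 -m pendant '[{"dp":[-0.0003,0,-0.002],"angular":[0,0,0]},{"dp":[0,0,0],"angular":[0,0,0]}]'
```

```text
t: 22.0
tcp_pos: [548.7, 38.3, 115.3]
ee_rot: [[0.0, 1.0, 0.03], [-0.0, 0.03, -1.0], [-1.0, 0.0, 0.0]]
ft_force: [-0.3, -3.7, 2.5]
width: 0.2
t: 22.25
tcp_pos: [548.7, 40.3, 115.6]
ee_rot: [[0.0, 1.0, 0.03], [0.0, 0.03, -1.0], [-1.0, 0.0, -0.0]]
ft_force: [-0.1, -4.5, 2.4]
width: 0.3
```

```bash
python3 -m pendant '[{"dp":[-0.0003,0,-0.002],"angular":[0,0,0]},{"dp":[0,0,0],"angular":[0,0,0]}]';python3 -m pendant '[{"dp":[-0.0002,0,-0.002],"angular":[0,0,0]},{"dp":[0,0,0],"angular":[0,0,0]}]'
```

```text
t: 22.5
tcp_pos: [548.6, 42.4, 115.8]
ee_rot: [[0.0, 1.0, 0.03], [0.0, 0.03, -1.0], [-1.0, 0.0, -0.0]]
ft_force: [-0.2, -4.0, 2.9]
width: -0.2
t: 22.75
tcp_pos: [548.6, 44.5, 116.0]
ee_rot: [[0.0, 1.0, 0.03], [0.0, 0.03, -1.0], [-1.0, 0.0, -0.0]]
ft_force: [1.1, -2.5, 2.8]
width: -0.2
```

```bash
python3 -m pendant '[{"dp":[0,0,-0.002],"angular":[0,0,0]},{"dp":[0,0,0],"angular":[0,0,0]}]';python3 -m pendant '[{"dp":[0,0,-0.002],"angular":[0,0,0]},{"dp":[0,0,0],"angular":[0,0,0]}]'
```

```text
t: 23.0
tcp_pos: [548.4, 46.6, 115.9]
ee_rot: [[-0.0, 1.0, 0.03], [0.0, 0.03, -1.0], [-1.0, 0.0, -0.0]]
ft_force: [1.1, -2.7, 2.0]
width: -0.3
t: 23.25
tcp_pos: [548.4, 48.5, 115.9]
ee_rot: [[-0.0, 1.0, 0.03], [0.0, 0.03, -1.0], [-1.0, -0.0, -0.0]]
ft_force: [1.2, -3.6, 2.7]
width: 0.2
```

```bash
python3 -m pendant '[{"dp":[0,0,-0.002],"angular":[0,0,0]},{"dp":[0,0,0],"angular":[0,0,0]}]';python3 -m pendant '[{"dp":[0,0,-0.002],"angular":[0,0,0]},{"dp":[0,0,0],"angular":[0,0,0]}]'
```

```text
t: 23.5
tcp_pos: [548.3, 50.3, 116.0]
ee_rot: [[-0.0, 1.0, 0.03], [0.0, 0.03, -1.0], [-1.0, -0.0, -0.0]]
ft_force: [-0.8, -4.5, 1.7]
width: 0.2
t: 23.75
tcp_pos: [548.3, 52.3, 116.0]
ee_rot: [[0.0, 1.0, 0.03], [0.0, 0.03, -1.0], [-1.0, 0.0, -0.0]]
ft_force: [0.4, -4.2, 3.5]
width: 0.1
```

```bash
python3 -m pendant '[{"dp":[0,0,-0.002],"angular":[0,0,0]},{"dp":[0,0,0],"angular":[0,0,0]}]';python3 -m pendant '[{"dp":[0.0001,0,-0.0015],"angular":[0,0,0]},{"dp":[0,0,0],"angular":[0,0,0]}]'
```

```text
t: 24.0
tcp_pos: [548.2, 54.3, 116.0]
ee_rot: [[0.0, 1.0, 0.03], [0.0, 0.03, -1.0], [-1.0, 0.0, -0.0]]
ft_force: [0.5, -4.5, 3.0]
width: 0.1
t: 24.25
tcp_pos: [548.2, 55.6, 115.9]
ee_rot: [[0.0, 1.0, 0.03], [-0.0, 0.03, -1.0], [-1.0, 0.0, 0.0]]
ft_force: [0.8, -5.3, 3.9]
width: -0.1
```

```bash
python3 -m pendant '[{"dp":[0.0002,0,-0.0015],"angular":[0,0,0]},{"dp":[0,0,0],"angular":[0,0,0]}]'
```

```text
t: 24.5
tcp_pos: [548.2, 57.1, 115.8]
ee_rot: [[0.0, 1.0, 0.03], [-0.0, 0.03, -1.0], [-1.0, 0.0, 0.0]]
ft_force: [0.1, -5.6, 4.1]
width: -0.2
```

```bash
python3 -m pendant '[{"dp":[0.0002,0,-0.0015],"angular":[0,0,0]},{"dp":[0,0,0],"angular":[0,0,0]}]'
```

```text
t: 24.75
tcp_pos: [548.2, 58.5, 115.6]
ee_rot: [[0.0, 1.0, 0.03], [-0.0, 0.03, -1.0], [-1.0, 0.0, 0.0]]
ft_force: [-0.1, -4.5, 3.7]
width: -0.0
```

```bash
python3 -m pendant '[{"dp":[0.0002,0,-0.0015],"angular":[0,0,0]},{"dp":[0,0,0],"angular":[0,0,0]}]'; python3 -m pendant '[{"dp":[0.0002,0,-0.001],"angular":[0,0,0]},{"dp":[0,0,0],"angular":[0,0,0]}]'
```

```text
t: 25.0
tcp_pos: [548.2, 60.0, 115.5]
ee_rot: [[0.0, 1.0, 0.03], [-0.0, 0.03, -1.0], [-1.0, 0.0, 0.0]]
ft_force: [-0.4, -6.0, 4.3]
width: -0.1
t: 25.25
tcp_pos: [548.2, 60.6, 115.4]
ee_rot: [[0.0, 1.0, 0.03], [-0.001, 0.03, -1.0], [-1.0, 0.0, 0.001]]
ft_force: [-0.2, -7.5, 5.3]
width: -0.0
```

```bash
python3 -m pendant '[{"dp":[0.0002,0,-0.001],"angular":[0,0,0]},{"dp":[0,0,0],"angular":[0,0,0]}]'; python3 -m pendant '[{"dp":[0.0002,0,-0.001],"angular":[0,0,0]},{"dp":[0,0,0],"angular":[0,0,0]}]'
```

```text
t: 25.5
tcp_pos: [548.2, 61.3, 115.3]
ee_rot: [[0.0, 1.0, 0.03], [-0.001, 0.03, -1.0], [-1.0, 0.0, 0.001]]
ft_force: [-0.9, -8.7, 7.3]
width: 0.2
t: 25.75
tcp_pos: [548.2, 61.8, 115.3]
ee_rot: [[0.001, 1.0, 0.03], [-0.002, 0.03, -1.0], [-1.0, 0.0, 0.002]]
ft_force: [-1.5, -12.5, 8.1]
width: -0.2
```

```bash
python3 - <<'E'
from h import *
F=[]
for i in range(5):
    s=manip.read_state();F.append(np.r_[s["ft_force"],s["tcp_pos"]]); im=vision.snapshot("scene")
print(np.round(F,1),np.mean(F,0))
cv2.imwrite("pics/sc16.png",cv2.resize(im[150:260,270:420],None,fx=5,fy=5,interpolation=cv2.INTER_CUBIC))
E
```

```text
[[-1.500e+00 -1.250e+01  8.100e+00  5.482e+02  6.180e+01  1.153e+02]
 [-1.600e+00 -1.160e+01  7.700e+00  5.482e+02  6.180e+01  1.153e+02]
 [-4.000e-01 -1.170e+01  7.500e+00  5.482e+02  6.170e+01  1.153e+02]
 [-2.300e+00 -1.130e+01  7.800e+00  5.482e+02  6.180e+01  1.153e+02]
 [-1.700e+00 -1.140e+01  8.100e+00  5.482e+02  6.180e+01  1.153e+02]] [ -1.50959319 -11.68683186   7.85186289 548.23732837  61.75744807
 115.31711821]
```

View pics/sc16.png

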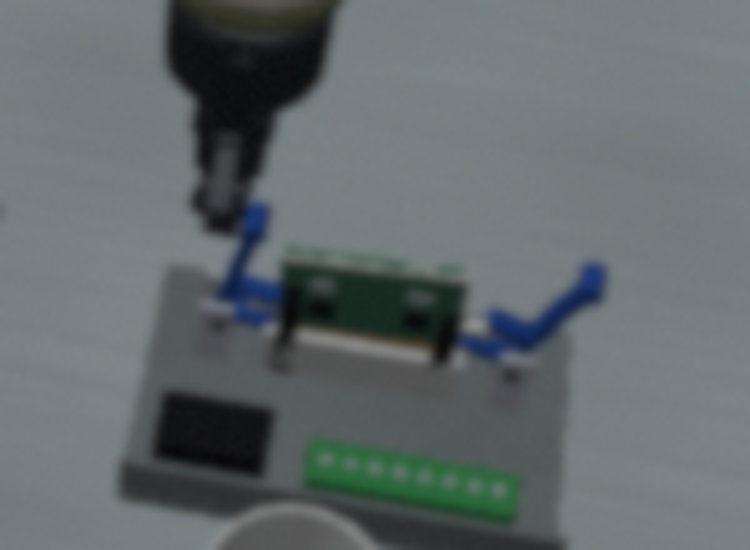

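```bash
python3 -m pendant '[{"dp":[0,0,-0.0006],"angular":[0,0,0]},{"dp":[0,0,0],"angular":[0,0,0]}]'; python3 -m pendant '[{"dp":[0,0,0],"angular":[0,0,0]}]'
```

```text
t: 26.25
tcp_pos: [548.2, 62.0, 115.3]
ee_rot: [[0.001, 1.0, 0.029], [-0.003, 0.029, -1.0], [-1.0, 0.0, 0.003]]
ft_force: [-1.7, -12.6, 8.3]
width: -0.2
t: 26.38
tcp_pos: [548.2, 62.0, 115.3]
ee_rot: [[0.001, 1.0, 0.029], [-0.003, 0.029, -1.0], [-1.0, 0.0, 0.003]]
ft_force: [-1.6, -12.8, 8.7]
width: 0.2
```

```bash
python3 -m pendant '[{"dp":[0,0,0.005],"angular":[0,0,0]},{"dp":[0,0,0.01],"angular":[0,0,0]},{"dp":[-0.05,0,0],"angular":[0,0,0]},{"dp":[-0.04,0,-0.03],"angular":[0,0,0]},{"dp":[0,0,-0.055],"angular":[0,0,0]},{"dp":[0,0,-0.055],"angular":[0,0,0]},{"dp":[0,0,-0.055],"angular":[0,0,0]},{"dp":[0,0,-0.035],"angular":[0,0,0]},{"dp":[0,0,0],"angular":[0,0,0]},{"dp":[0,0,0],"angular":[0,0,0]}]'
python3 - <<'E'
from h import *
s=manip.read_state(); im=vision.snapshot("scene");print(s["ft_force"],s["tcp_pos"],s["ee_rot"].round(4))
cv2.imwrite("pics/sc17.png",cv2.resize(im[150:260,270:420],None,fx=5,fy=5,interpolation=cv2.INTER_CUBIC))
plan([546.2-.03*131,145.5+131,200],down(.03),1)
E
```

```text
t: 27.62
tcp_pos: [541.2, 278.2, 204.0]
ee_rot: [[-0.001, 1.0, 0.03], [-0.0, 0.03, -1.0], [-1.0, -0.001, 0.0]]
ft_force: [-1.0, -0.1, -0.6]
width: -0.2
[-1.02767842 -0.13581169 -0.58422208] [541.17704249 278.23308434 204.03751052] [[-1.100e-03  9.995e-01  3.050e-02]
 [-5.000e-04  3.050e-02 -9.995e-01]
 [-1.000e+00 -1.100e-03  4.000e-04]]
total world shift [ 0.9 -1.3 -4.2] turn deg [-0.02  0.02  0.05]
{"dp":[0.0042, 0.0008, 0.0013],"angular":[-0.0, 0.0, 0.0]}
```

View pics/sc17.png

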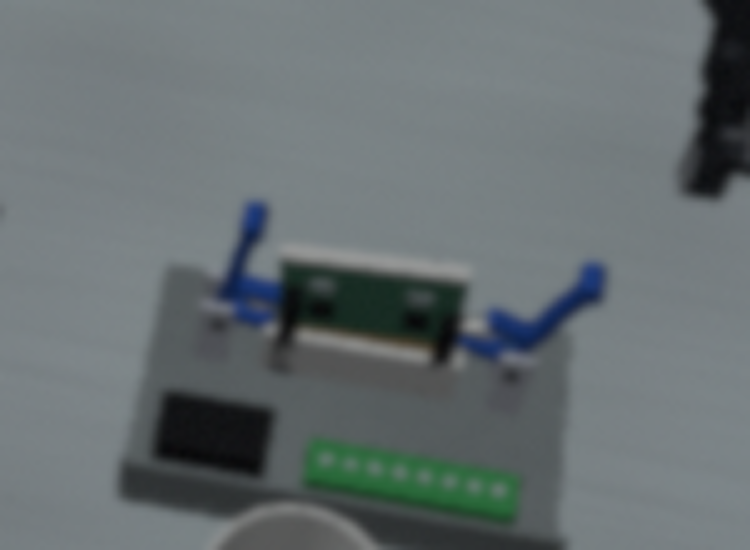

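```bash
python3 -m pendant '[{"dp":[0.03,0.0005,0],"angular":[0,0,0]},{"dp":[0.045,0,0],"angular":[0,0,0]},{"dp":[0.018,0,0.004],"angular":[0,0,0]},{"dp":[0,0,0.005],"angular":[0,0,0]},{"dp":[0,0,0],"angular":[0,0,0]}]';python3 -m pendant '[{"dp":[-0.0005,0,0.002],"angular":[0,0,0]},{"dp":[0,0,0],"angular":[0,0,0]}]';python3 -m pendant '[{"dp":[-0.0008,0,0.002],"angular":[0,0,0]},{"dp":[0,0,0],"angular":[0,0,0]}]'
```

```text
t: 28.3
tcp_pos: [543.6, 269.4, 113.8]
ee_rot: [[0.002, 1.0, 0.029], [0.001, 0.029, -1.0], [-1.0, 0.003, -0.001]]
ft_force: [-0.4, 0.1, 0.5]
width: -0.1
t: 28.55
tcp_pos: [543.1, 268.0, 113.6]
ee_rot: [[0.002, 1.0, 0.03], [0.001, 0.03, -1.0], [-1.0, 0.002, -0.001]]
ft_force: [0.0, -0.4, -1.0]
width: -0.1
t: 28.8
tcp_pos: [542.5, 266.0, 113.4]
ee_rot: [[0.001, 1.0, 0.03], [0.0, 0.03, -1.0], [-1.0, 0.001, -0.0]]
ft_force: [0.7, -0.1, -0.1]
width: 0.1
```

```bash
python3 -m pendant '[{"dp":[-0.0004,0,0.0024],"angular":[0,0,0]},{"dp":[-0.0004,0,0.0024],"angular":[0,0,0]},{"dp":[0,0,0],"angular":[0,0,0]}]';python3 -m pendant '[{"dp":[-0.0006,0,0.0024],"angular":[0,0,0]},{"dp":[-0.0005,0,0.0024],"angular":[0,0,0]},{"dp":[0,0,0],"angular":[0,0,0]}]'
```

```text
t: 29.18
tcp_pos: [542.7, 261.7, 114.5]
ee_rot: [[0.001, 1.0, 0.03], [0.001, 0.03, -1.0], [-1.0, 0.001, -0.001]]
ft_force: [-1.2, 5.5, 3.2]
width: 0.2
t: 29.55
tcp_pos: [543.0, 256.9, 115.7]
ee_rot: [[0.001, 1.0, 0.03], [0.001, 0.03, -1.0], [-1.0, 0.001, -0.001]]
ft_force: [-0.5, 5.7, 3.2]
width: 0.2
```

```bash
python3 -m pendant '[{"dp":[-0.0004,0,0.0024],"angular":[0,0,0]},{"dp":[-0.0003,0,0.0024],"angular":[0,0,0]},{"dp":[0,0,0],"angular":[0,0,0]}]'
```

```text
t: 29.92
tcp_pos: [543.2, 251.9, 116.3]
ee_rot: [[0.001, 1.0, 0.03], [0.001, 0.03, -1.0], [-1.0, 0.001, -0.001]]
ft_force: [0.1, 4.9, 4.2]
width: 0.1
```

```bash
python3 -m pendant '[{"dp":[-0.0002,0,0.002],"angular":[0,0,0]},{"dp":[-0.0001,0,0.002],"angular":[0,0,0]},{"dp":[0,0,0],"angular":[0,0,0]}]'
```

```text
t: 30.3
tcp_pos: [543.2, 247.8, 116.3]
ee_rot: [[0.001, 1.0, 0.03], [0.001, 0.03, -1.0], [-1.0, 0.001, -0.001]]
ft_force: [-0.3, 4.7, 3.1]
width: 0.0
```

```bash
python3 -m pendant '[{"dp":[0,0,0.002],"angular":[0,0,0]},{"dp":[0,0,0.002],"angular":[0,0,0]},{"dp":[0,0,0],"angular":[0,0,0]}]'; python3 -m pendant '[{"dp":[0,0,0.002],"angular":[0,0,0]},{"dp":[0,0,0.002],"angular":[0,0,0]},{"dp":[0,0,0],"angular":[0,0,0]}]'
```

```text
t: 30.68
tcp_pos: [543.2, 243.5, 116.0]
ee_rot: [[0.0, 1.0, 0.03], [0.0, 0.03, -1.0], [-1.0, 0.0, -0.0]]
ft_force: [1.1, 5.6, 2.9]
width: -0.1
t: 31.05
tcp_pos: [543.1, 239.2, 115.8]
ee_rot: [[-0.0, 1.0, 0.03], [-0.0, 0.03, -1.0], [-1.0, -0.0, 0.0]]
ft_force: [0.6, 4.1, 2.3]
width: -0.0
```

```bash
python3 -m pendant '[{"dp":[0,0,0.002],"angular":[0,0,0]},{"dp":[0,0,0],"angular":[0,0,0]}]'; python3 -m pendant '[{"dp":[0,0,0.0015],"angular":[0,0,0]},{"dp":[0,0,0],"angular":[0,0,0]}]'
```

```text
t: 31.3
tcp_pos: [543.2, 237.4, 115.9]
ee_rot: [[-0.0, 1.0, 0.03], [0.0, 0.03, -1.0], [-1.0, -0.0, -0.0]]
ft_force: [0.7, 4.4, 3.8]
width: 0.0
t: 31.55
tcp_pos: [543.2, 236.0, 115.9]
ee_rot: [[0.0, 1.0, 0.03], [0.0, 0.03, -1.0], [-1.0, 0.0, -0.0]]
ft_force: [0.2, 5.4, 4.0]
width: 0.0
```

```bash
python3 -m pendant '[{"dp":[0.0001,0,0.0015],"angular":[0,0,0]},{"dp":[0,0,0],"angular":[0,0,0]}]'
```

```text
t: 31.8
tcp_pos: [543.3, 234.5, 115.9]
ee_rot: [[0.0, 1.0, 0.03], [0.0, 0.03, -1.0], [-1.0, 0.0, -0.0]]
ft_force: [0.5, 5.5, 3.6]
width: -0.3
```

```bash
python3 -m pendant '[{"dp":[0.0002,0,0.0015],"angular":[0,0,0]},{"dp":[0,0,0],"angular":[0,0,0]}]'
```

```text
t: 32.05
tcp_pos: [543.4, 233.2, 115.8]
ee_rot: [[0.0, 1.0, 0.03], [0.001, 0.03, -1.0], [-1.0, 0.0, -0.001]]
ft_force: [-0.7, 5.7, 4.0]
width: -0.4
```

```bash
python3 -m pendant '[{"dp":[0.0002,0,0.0015],"angular":[0,0,0]},{"dp":[0,0,0],"angular":[0,0,0]}]'
```

```text
t: 32.3
tcp_pos: [543.4, 232.0, 115.7]
ee_rot: [[0.0, 1.0, 0.03], [0.001, 0.03, -1.0], [-1.0, 0.0, -0.001]]
ft_force: [-0.8, 6.7, 4.4]
width: 0.1
```

```bash
python3 -m pendant '[{"dp":[0.0001,0,0.001],"angular":[0,0,0]},{"dp":[0,0,0],"angular":[0,0,0]}]'
```

```text
t: 32.55
tcp_pos: [543.4, 231.4, 115.7]
ee_rot: [[0.0, 1.0, 0.03], [0.002, 0.03, -1.0], [-1.0, 0.0, -0.002]]
ft_force: [-0.4, 9.1, 5.4]
width: 0.1
```

```bash
python3 -m pendant '[{"dp":[0.0001,0,0.001],"angular":[0,0,0]},{"dp":[0,0,0],"angular":[0,0,0]}]'
```

```text
t: 32.8
tcp_pos: [543.5, 231.0, 115.8]
ee_rot: [[0.001, 1.0, 0.031], [0.003, 0.031, -1.0], [-1.0, 0.001, -0.003]]
ft_force: [-0.8, 11.4, 5.5]
width: -0.4
```

```bash
python3 -m pendant '[{"dp":[0.0001,0,0.001],"angular":[0,0,0]},{"dp":[0,0,0],"angular":[0,0,0]}]';python3 -m pendant '[{"dp":[0,0,0],"angular":[0,0,0]}]'
```

```text
t: 33.05
tcp_pos: [543.5, 230.7, 115.8]
ee_rot: [[0.001, 1.0, 0.031], [0.004, 0.031, -1.0], [-1.0, 0.001, -0.004]]
ft_force: [-1.1, 13.4, 5.2]
width: 0.2
t: 33.17
tcp_pos: [543.5, 230.7, 115.8]
ee_rot: [[0.001, 1.0, 0.031], [0.004, 0.031, -1.0], [-1.0, 0.001, -0.004]]
ft_force: [-1.3, 14.0, 5.5]
width: -0.3
```

```bash
python3 -m pendant '[{"dp":[0,0,-0.005],"angular":[0,0,0]},{"dp":[0,0,-0.01],"angular":[0,0,0]},{"dp":[-0.05,0,0],"angular":[0,0,0]},{"dp":[-0.04,0,0.03],"angular":[0,0,0]},{"dp":[0,0,0.055],"angular":[0,0,0]},{"dp":[0,0,0.055],"angular":[0,0,0]},{"dp":[0,0,0.05],"angular":[0,0,0]},{"dp":[0,0,0.01],"angular":[0,0,0]},{"dp":[0,0,0],"angular":[0,0,0]},{"dp":[0,0,0],"angular":[0,0,0]}]'
python3 - <<'E'
from h import *
s=manip.read_state(); im=vision.snapshot("scene");print(s["ft_force"],s["tcp_pos"],s["ee_rot"].round(4))
cv2.imwrite("pics/sc18.png",cv2.resize(im[150:260,270:420],None,fx=5,fy=5,interpolation=cv2.INTER_CUBIC))
cv2.imwrite("pics/w18.png",vision.snapshot("wrist"))
plan([546.2+.03*98,145.5-98,204],down(.03),1)
E
```

```text
t: 34.42
tcp_pos: [548.9, 44.7, 204.8]
ee_rot: [[-0.001, 1.0, 0.031], [0.0, 0.031, -1.0], [-1.0, -0.001, -0.0]]
ft_force: [0.5, 0.2, 0.5]
width: 0.1
[0.49705392 0.20456424 0.462137  ] [548.89414604  44.69082094 204.78827331] [[-6.000e-04  9.995e-01  3.110e-02]
 [ 3.000e-04  3.110e-02 -9.995e-01]
 [-1.000e+00 -6.000e-04 -4.000e-04]]
total world shift [ 0.2  2.7 -0.9] turn deg [ 0.1  -0.01  0.02]
{"dp":[0.0009, 0.0003, -0.0027],"angular":[0.1, -0.0, 0.0]}
```

View pics/sc18.png

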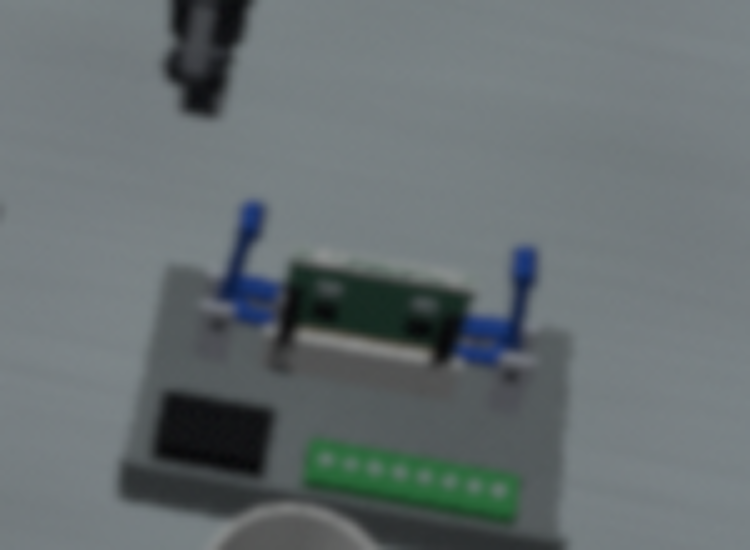

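View pics/w18.png

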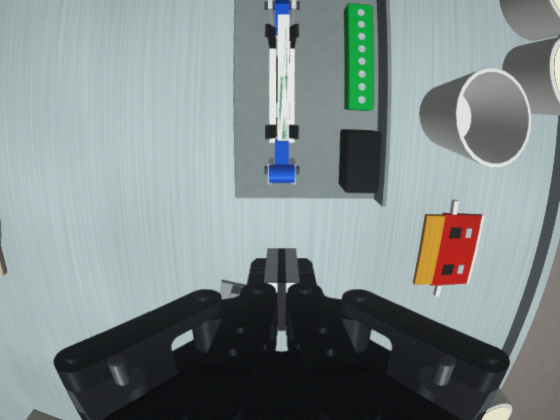

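```bash
python3 -m pendant '[{"dp":[0.03,0,0],"angular":[0,0,0]},{"dp":[0.045,0,0],"angular":[0,0,0]},{"dp":[0.015,0,-0.003],"angular":[0,0,0]},{"dp":[0,0,-0.005],"angular":[0,0,0]},{"dp":[0,0,0],"angular":[0,0,0]}]';python3 -m pendant '[{"dp":[-0.001,0,-0.002],"angular":[0,0,0]},{"dp":[0,0,-0.002],"angular":[0,0,0]},{"dp":[0,0,0],"angular":[0,0,0]}]'
```

```text
t: 35.15
tcp_pos: [550.1, 52.2, 117.1]
ee_rot: [[0.003, 1.0, 0.031], [0.0, 0.031, -1.0], [-1.0, 0.003, -0.0]]
ft_force: [-0.1, -0.4, 0.3]
width: 0.3
t: 35.52
tcp_pos: [549.0, 55.6, 116.6]
ee_rot: [[0.001, 1.0, 0.03], [0.0, 0.03, -1.0], [-1.0, 0.001, -0.0]]
ft_force: [-0.4, 0.3, -0.4]
width: 0.2
```

```bash
python3 -m pendant '[{"dp":[0,0,-0.0015],"angular":[0,0,0]},{"dp":[0,0,0],"angular":[0,0,0]}]'
```

```text
t: 35.78
tcp_pos: [548.6, 57.0, 116.0]
ee_rot: [[-0.0, 1.0, 0.03], [0.0, 0.03, -1.0], [-1.0, -0.0, -0.0]]
ft_force: [0.6, -0.6, -1.1]
width: 0.1
```

```bash
python3 -m pendant '[{"dp":[0,0,-0.001],"angular":[0,0,0]},{"dp":[0,0,0],"angular":[0,0,0]}]'
```

```text
t: 36.02
tcp_pos: [548.6, 58.0, 116.0]
ee_rot: [[-0.0, 1.0, 0.03], [0.0, 0.03, -1.0], [-1.0, -0.0, -0.0]]
ft_force: [0.7, 0.1, -0.7]
width: 0.1
```

```bash
python3 -m pendant '[{"dp":[0,0,-0.001],"angular":[0,0,0]},{"dp":[0,0,0],"angular":[0,0,0]}]'
```

```text
t: 36.28
tcp_pos: [548.6, 58.9, 116.0]
ee_rot: [[-0.0, 1.0, 0.03], [-0.0, 0.03, -1.0], [-1.0, -0.0, 0.0]]
ft_force: [-0.1, -2.0, -0.0]
width: 0.1
```

```bash
python3 -m pendant '[{"dp":[0,0,-0.001],"angular":[0,0,0]},{"dp":[0,0,0],"angular":[0,0,0]}]'
```

```text
t: 36.52
tcp_pos: [548.6, 59.4, 116.0]
ee_rot: [[-0.0, 1.0, 0.03], [-0.001, 0.03, -1.0], [-1.0, -0.0, 0.001]]
ft_force: [0.7, -6.1, -0.3]
width: 0.1
```

```bash
python3 -m pendant '[{"dp":[0,0,-0.001],"angular":[0,0,0]},{"dp":[0,0,0],"angular":[0,0,0]}]'
```

```text
t: 36.78
tcp_pos: [548.6, 59.9, 116.1]
ee_rot: [[-0.0, 1.0, 0.03], [-0.002, 0.03, -1.0], [-1.0, -0.0, 0.002]]
ft_force: [-0.1, -7.8, -0.3]
width: -0.1
```

```bash
python3 -m pendant '[{"dp":[0,0,-0.0012],"angular":[0,0,0]},{"dp":[0,0,0],"angular":[0,0,0]}]'
```

```text
t: 37.02
tcp_pos: [548.5, 60.4, 116.1]
ee_rot: [[-0.0, 1.0, 0.029], [-0.003, 0.029, -1.0], [-1.0, -0.0, 0.003]]
ft_force: [0.4, -10.5, 0.0]
width: 0.4
```

```bash
python3 -m pendant '[{"dp":[0,0,-0.0012],"angular":[0,0,0]},{"dp":[0,0,0],"angular":[0,0,0]}]'
```

```text
t: 37.28
tcp_pos: [548.5, 60.8, 116.1]
ee_rot: [[-0.0, 1.0, 0.029], [-0.004, 0.029, -1.0], [-1.0, -0.0, 0.004]]
ft_force: [-1.0, -13.9, 1.2]
width: 0.0
```

```bash
python3 -m pendant '[{"dp":[0,0,-0.001],"angular":[0,0,0]},{"dp":[0,0,0],"angular":[0,0,0]}]'
```

```text
t: 37.52
tcp_pos: [548.5, 61.4, 116.1]
ee_rot: [[-0.0, 1.0, 0.029], [-0.005, 0.029, -1.0], [-1.0, -0.0, 0.005]]
ft_force: [-0.0, -17.2, 0.6]
width: -0.2
```

```bash
python3 -m pendant '[{"dp":[0,0,0.005],"angular":[0,0,0]},{"dp":[0,0,0.01],"angular":[0,0,0]},{"dp":[-0.05,0,0],"angular":[0,0,0]},{"dp":[-0.04,0,-0.03],"angular":[0,0,0]},{"dp":[0,0,-0.055],"angular":[0,0,0]},{"dp":[0,0,-0.055],"angular":[0,0,0]},{"dp":[0,0,-0.055],"angular":[0,0,0]},{"dp":[0,0,-0.004],"angular":[0,0,0]},{"dp":[0,0,0],"angular":[0,0,0]},{"dp":[0,0,0],"angular":[0,0,0]}]'
python3 - <<'E'
from h import *
s=manip.read_state(); im=vision.snapshot("scene");print(s["ft_force"],s["tcp_pos"],s["ee_rot"].round(4))
cv2.imwrite("pics/sc19.png",cv2.resize(im[150:260,270:420],None,fx=5,fy=5,interpolation=cv2.INTER_CUBIC))
E
```

```text
t: 38.78
tcp_pos: [543.1, 247.1, 206.0]
ee_rot: [[-0.0, 1.0, 0.029], [-0.0, 0.029, -1.0], [-1.0, -0.0, 0.0]]
ft_force: [-0.0, 0.6, -0.2]
width: -0.2
[-0.04467579  0.60113776 -0.24594416] [543.10680482 247.09128601 206.04682556] [[-1.000e-04  9.996e-01  2.890e-02]
 [-2.000e-04  2.890e-02 -9.996e-01]
 [-1.000e+00 -1.000e-04  2.000e-04]]
```

View pics/sc19.png

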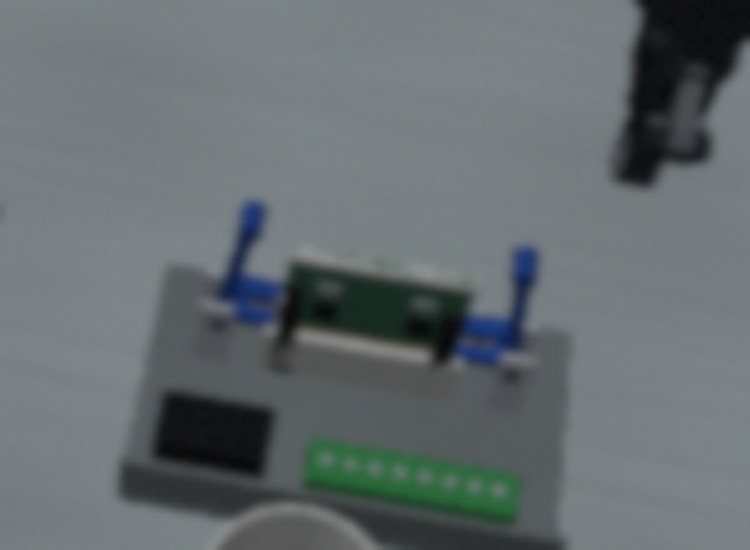

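```bash
python3 -m pendant '[{"dp":[0.03,0,0],"angular":[0,0,0]},{"dp":[0.045,0,0],"angular":[0,0,0]},{"dp":[0.015,0,0.003],"angular":[0,0,0]},{"dp":[0,0,0.004],"angular":[0,0,0]},{"dp":[0,0,0],"angular":[0,0,0]}]';python3 -m pendant '[{"dp":[0,0,0.003],"angular":[0,0,0]},{"dp":[0,0,0.002],"angular":[0,0,0]},{"dp":[0,0,0],"angular":[0,0,0]}]'
```

```text
t: 39.45
tcp_pos: [544.5, 241.1, 118.3]
ee_rot: [[0.003, 1.0, 0.029], [0.001, 0.029, -1.0], [-1.0, 0.003, -0.001]]
ft_force: [0.1, -0.8, 0.2]
width: 0.3
t: 39.83
tcp_pos: [543.5, 236.3, 116.6]
ee_rot: [[0.001, 1.0, 0.03], [0.0, 0.03, -1.0], [-1.0, 0.001, -0.0]]
ft_force: [0.8, 0.4, 0.2]
width: -0.3
```

```bash
python3 -m pendant '[{"dp":[0,0,0.001],"angular":[0,0,0]},{"dp":[0,0,0],"angular":[0,0,0]}]'
```

```text
t: 40.08
tcp_pos: [543.2, 235.3, 116.0]
ee_rot: [[-0.0, 1.0, 0.03], [0.0, 0.03, -1.0], [-1.0, -0.0, -0.0]]
ft_force: [0.5, -0.7, -0.8]
width: 0.3
```

```bash
python3 -m pendant '[{"dp":[0,0,0.001],"angular":[0,0,0]},{"dp":[0,0,0],"angular":[0,0,0]}]'
```

```text
t: 40.33
tcp_pos: [543.3, 234.3, 116.0]
ee_rot: [[-0.0, 1.0, 0.03], [-0.0, 0.03, -1.0], [-1.0, -0.0, 0.0]]
ft_force: [0.1, 0.8, 0.1]
width: -0.4
```

```bash
python3 -m pendant '[{"dp":[0,0,0.001],"angular":[0,0,0]},{"dp":[0,0,0],"angular":[0,0,0]}]'
```

```text
t: 40.58
tcp_pos: [543.3, 233.3, 116.0]
ee_rot: [[-0.0, 1.0, 0.03], [-0.0, 0.03, -1.0], [-1.0, -0.0, 0.0]]
ft_force: [-0.2, -0.2, 0.9]
width: 0.1
```

```bash
python3 -m pendant '[{"dp":[0,0,0.001],"angular":[0,0,0]},{"dp":[0,0,0],"angular":[0,0,0]}]'
```

```text
t: 40.83
tcp_pos: [543.4, 232.3, 116.1]
ee_rot: [[0.0, 1.0, 0.03], [0.0, 0.03, -1.0], [-1.0, 0.0, -0.0]]
ft_force: [-1.4, -0.3, 0.5]
width: -0.5
```

```bash
python3 -m pendant '[{"dp":[0,0,0.001],"angular":[0,0,0]},{"dp":[0,0,0],"angular":[0,0,0]}]'
```

```text
t: 41.08
tcp_pos: [543.3, 231.8, 116.1]
ee_rot: [[0.0, 1.0, 0.03], [0.001, 0.03, -1.0], [-1.0, 0.0, -0.001]]
ft_force: [0.2, 4.1, -1.0]
width: 0.1
```

```bash
python3 -m pendant '[{"dp":[0,0,0.001],"angular":[0,0,0]},{"dp":[0,0,0],"angular":[0,0,0]}]'
```

```text
t: 41.32
tcp_pos: [543.4, 231.4, 116.2]
ee_rot: [[0.0, 1.0, 0.031], [0.002, 0.031, -1.0], [-1.0, 0.0, -0.002]]
ft_force: [-0.2, 7.2, -1.5]
width: -0.0
```

```bash
python3 -m pendant '[{"dp":[0,0,0.001],"angular":[0,0,0]},{"dp":[0,0,0],"angular":[0,0,0]}]'
```

```text
t: 41.58
tcp_pos: [543.3, 231.1, 116.2]
ee_rot: [[0.0, 1.0, 0.031], [0.003, 0.031, -1.0], [-1.0, 0.0, -0.003]]
ft_force: [0.2, 10.2, -1.6]
width: -0.2
```

```bash
python3 -m pendant '[{"dp":[0,0,0.001],"angular":[0,0,0]},{"dp":[0,0,0],"angular":[0,0,0]}]'
```

```text
t: 41.82
tcp_pos: [543.3, 230.7, 116.3]
ee_rot: [[0.0, 1.0, 0.031], [0.004, 0.031, -1.0], [-1.0, 0.001, -0.004]]
ft_force: [1.1, 12.3, -2.3]
width: 0.1
```

```bash
python3 -m pendant '[{"dp":[0,0,0.0005],"angular":[0,0,0]},{"dp":[0,0,0],"angular":[0,0,0]},{"dp":[0,0,-0.005],"angular":[0,0,0]},{"dp":[0,0,-0.01],"angular":[0,0,0]},{"dp":[-0.05,0,0],"angular":[0,0,0]},{"dp":[-0.05,0,0.01],"angular":[0,0,0]},{"dp":[-0.03,0,0.04],"angular":[0,0,0]},{"dp":[0,0,0.05],"angular":[0,0,0]},{"dp":[0,0,0],"angular":[0,0,0]},{"dp":[0,0,0],"angular":[0,0,0]}]'
python3 - <<'E'
from h import *
s=manip.read_state(); im=vision.snapshot("scene");print(s["ft_force"],s["tcp_pos"])
cv2.imwrite("pics/sc20.png",cv2.resize(im[150:260,270:420],None,fx=5,fy=5,interpolation=cv2.INTER_CUBIC))
w=vision.snapshot("wrist");cv2.imwrite("pics/w20.png",w);cv2.imwrite("pics/top20.png",vision.snapshot("top"))
C=np.array([546.2,145.5,0]);u=np.array([-.03,1,0])
for th in (-.05,-.15,-.25):
    L=C+(78+75*np.sin(th))*u+[0,0,49+75*np.cos(th)];R=C-(78+75*np.sin(th))*u+[0,0,49+75*np.cos(th)]
    print(th,[((proj("scene",X)-[270,150])*5).round(0) for X in (L,R)])
for bed in (9,12,16.5,22):
    z=10+bed+85; print(bed,[((proj("scene",C+sg*48*u+[4,0,z])-[270,150])*5).round(0) for sg in (1,-1)])
E
```

```text
t: 43.08
tcp_pos: [546.0, 143.0, 245.8]
ee_rot: [[-0.0, 1.0, 0.029], [0.0, 0.029, -1.0], [-1.0, -0.0, -0.0]]
ft_force: [0.3, 0.3, -0.2]
width: -0.1
[ 0.25547588  0.30650377 -0.22315639] [545.96183904 142.97167426 245.82608069]
-0.05 [array([531., 265.]), array([237., 216.])]
-0.15 [array([516., 264.]), array([252., 219.])]
-0.25 [array([500., 263.]), array([266., 223.])]
9 [array([470., 286.]), array([283., 254.])]
12 [array([471., 282.]), array([284., 250.])]
16.5 [array([473., 277.]), array([285., 245.])]
22 [array([475., 271.]), array([286., 239.])]
```

View pics/sc20.png

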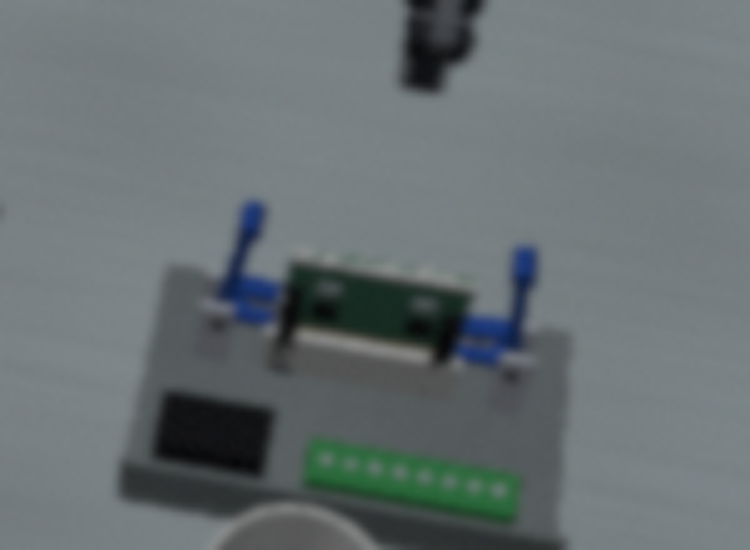

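View pics/w20.png

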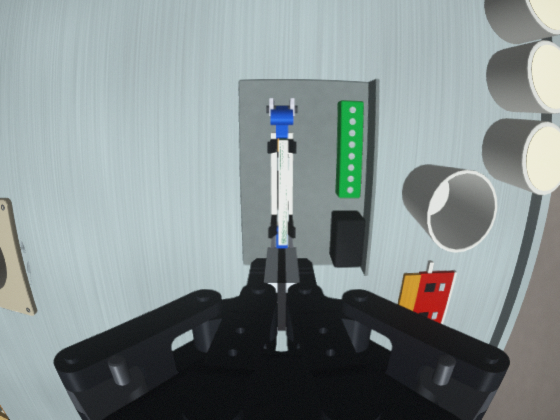

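View pics/top20.png

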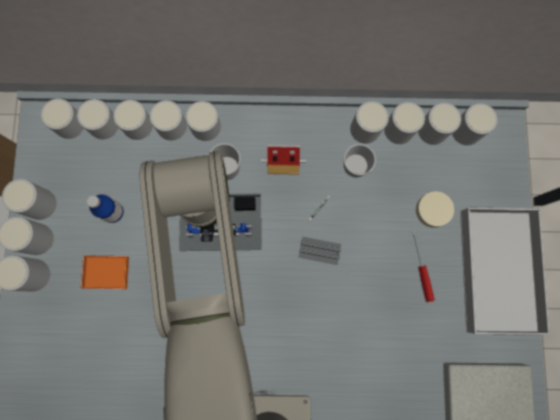

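```bash
python3 -c "
from station import manip
print(manip.sign_off())"
```

```text
the job is handed in; nothing more can be done
None
```

The board is seated in the chassis connector with both levers closed, and I handed the job in at about 43 s of the 72 s allowed.

**Sequence:** I took the large green board out of its stand and lowered it between the posts until it rested on the open levers. I then let go and moved well clear. I swung the left lever and then the right to about 0.35 rad, so both hooks were over the ears. After that I drove the right lever home, then the left.

**Forces:** I stopped each lever when the force rose against the bed, at about 14 N on each bulb. I then pressed each bulb once more as a check:

| Lever | First drive | Check press |
|---|---|---|
| Right | about 14 N | 17.2 N, above the 12–16 N aim but below the 23 N damage limit |
| Left | about 14 N | about 12.5–13 N, stopping at the same place (within 0.1 mm) as the first time |

**Last checks:** The final pictures show both levers at roughly −0.13 to −0.15 rad, the board level and low in the slot, and nothing else on the table moved. The robot is clear of everything and reads no contact force.

**What I could not confirm:**
- **Right lever:** its bulb met the finger about 3 mm further out on the check press, so it may have eased back slightly after the first drive.
- **Board height:** the camera cannot resolve the bed height, so "fully home" rests on the force rise and on the left lever stopping in the same place twice.
- **Board angle:** the board sits very slightly twisted within the slot's clearance.

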